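# Re-tighten the dryer holder's clamp nut with an adjustable wrench

## Robot

A 7-joint arm with a two-finger parallel gripper is mounted at the origin on the work surface. World frame = base frame: x ahead of the robot, y to its left, z up, the work surface at z = 0. Lengths are in mm, angles in rad, forces in N, time in s.
With the tool pointing down it reaches from about 400 to 875 mm from the base axis. Payload 4.4 kg.
Tool frame: the origin (TCP) lies at the very end of the fingers, on their centre line; the grasp point (between the pads) lies 19 mm behind it; y points along the fingers, z is the direction in which the jaws open and shut, and the axes are right-handed (so a half turn about y gives the same grasp; the last joint's range is limited). The gripper opens to 85 mm and grips with 20 to 120 N. Pads are 22 mm wide; open, the fingers measure 114 mm over their backs; the gripper's body (76 mm by 85 mm) begins 54 mm behind the grasp point. The pads swing forward as they close: fully open they stand 13 mm farther back than shut.
Start: joints at [-1.289, 0.628, 0.038, 1.517, -0.027, 0.996, -0.02], TCP at [221.517, 611.104, 231.313] pointing down, gripper open.
Joint ranges: [-3.06, 3.06], [-0.37, 2.12], [-1.25, 1.32], [0.18, 2.47], [-1.1, 4.24], [0.23, 1.98], [-2.94, 2.94]. Speed limits (rad/s): [2.57, 2.57, 3.14, 3.14, 3.14, 3.14, 3.14].

## Interface

Orientations are given as [roll, pitch, yaw] about the fixed x, y, z axes, in that order (R = Rz(yaw) Ry(pitch) Rx(roll)).
In Python, from cell import ctrl, imaging, finish_job gives the robot as it stands.
- The arm moves only by the shell command python3 -m inch 'ROWS'. ROWS is JSON, one flat list of numbers, 7 for each row, row after row: the opening, from 0 (shut) to 1 (fully open), then the shift along the tool's x, y, z in cm, then the turn, a rotation vector about the tool's x, y, z in degrees. A call has 1 to 12 rows; each row is the pose to reach, as a shift and turn from the pose commanded when the call began, along the tool's axes at that moment; what a row does not reach only later rows make up. A row lasts 1/10 s, in which the tool goes at most 50 mm and 8.59 degrees, less where a joint would pass 70% of its speed; a pose out of reach is approached as far as the arm can. A call with a gripper value outside its range is refused whole. The fingers move at their own pace and stop on an object; the grip force is fixed at half the most. Time passes only in rows, so rows that repeat a pose let the fingers close. It gives the time, the measured TCP pose, the force and the opening at its end, in the units of the state.
- ctrl.read_state(): the state, without advancing time (a new reading comes with each control period).
- imaging.get_image(name): name is "scene" or "top" or "wrist"; returns a dict with "img" (480x640x3 uint8, red, green, blue), "fx", "fy", "cx", "cy" (pixels), "R" (3x3) and "t" (3): a world point X has camera coordinates R X + t. Camera axes: x right, y down, z forward; pixel columns grow to the right and rows downward; lengths in mm; the calibration is good to about 2 mm. A picture is of the moment at which its call begins. There is no depth.
- finish_job(): hands the job in, once; it reports no verdict.
The state is a dict: "clock": time; "qpos": joint angles; "qd": joint speeds; "tau": joint torques, N m; "eef_pos": TCP position; "tool_rot": TCP orientation; "force": force on the tool from outside, world axes, zero at the start; "torque": the same for the moment, N m; "width": finger opening in mm.
Only numpy, scipy, OpenCV 4.12 (cv2) and the standard library are available. Lean on these libraries where they do the work, as an engineer would, in place of code of your own. Each camera call takes 0.05 s, during which the arm holds its last target.

## Task

The clamp nut on the leaning column of the dryer holder has worked loose. With the adjustable wrench still lying on the mat, roll its knurled worm until the jaws just fit the nut (never force the jaw itself), then use the wrench, not the gripper, to turn the nut clockwise until it is fully tight against its stop, and lay the wrench back flat, right way up, in the middle of the mat. Do not knock over or shove the bottles, cartons, bowl, jar and brush standing about.

Things in the scene. Friction and masses are not known exactly. Their poses are not given: they have to be found in the camera images.
- stand: Dryer holder, base plate 200 x 150 x 22 mm, fixed. Origin at the underside, z up. From (60, 0, 22) mm a 42 mm thick column leans 0.5 rad from vertical towards the stand's -x (to the robot). Along it: flange 60 mm wide at 120-132 mm, nut 132-160, stud 22 mm wide to 172. From 90 mm up a thin arm runs to +x and up to a level wire hoop 90 mm wide, spanning x 117-207 mm, 201 mm high.
- nut_center (a point): Centre of the hexagonal steel clamp nut, 44 mm across flats, 51 mm across corners, 28 mm thick, its centre 150 mm above the counter. Its z axis is the nut's axis, pointing up out of the column's end; its x axis is normal to a flat (flats every 60 deg from there).
- clamp_nut (a joint): Rotation of the nut in rad, growing clockwise seen from above its free end (a turn by -z of nut_center). It starts loose between 0 and 0.4; its stop, fully tight, is at 0.9. It stays where it is left and resists turning with about 0.25 N m.
- wrench: Adjustable wrench, steel, 200 mm, 0.46 kg, flat on the mat. Origin on its underside; x along the handle towards the jaws, z up. Handle x -96..20, y -12..12, z 0..18 mm. Head x 20..62, y -29..35; jaws x 62..104, all z 0..20; mouth opens to +x. Fixed jaw's inner face at y = 23, sliding jaw's at y = -(11 + 2 x worm rad). Opening in mm = 34 + 2 x worm; at 46 it is centred on y = 0. Balance at x = 15.
- wrench_grip (a point): Where to hold the handle: a point of the wrench at (-10, 0, 9) mm, half-way up the handle, which is 24 mm wide there; axes as the wrench.
- wrench_mouth (a point): Point of the wrench at (90, 0, 10) mm, where the nut's centre belongs when the wrench is on it (the two jaws on two opposite flats, a corner of the nut towards the throat); axes as the wrench.
- wrench_jaw: The sliding jaw, moved by the worm only (0.3 mm of play at most); its axes are the wrench's, its own origin is at the wrench's origin when the worm reads 0.
- wrench_worm (a joint): Turn of the knurled worm in rad, 0 to 9; the jaws open 2 mm per rad. Starts at 0.3 to 2.5: mouth too narrow. It grows when the worm's top is rubbed towards the jaws (+x of the wrench). About 0.04 N m of friction, some 3 N at its rim: press down with 5 to 10 N while rubbing; the wrench then stays put on the mat. It does not run back.
- worm_center (a point): Centre of the worm, a knurled roller of 25 mm diameter and 20 mm length set in the wrench's head at (40, -14, 13.5) mm of the wrench, axis across the wrench (y); its top stands 6 mm proud of the head, 26 mm above the wrench's underside.
- mat: Black rubber mat, 220 x 220 x 3 mm, fixed flat on the counter. Origin at the centre of its underside.
- developer: White bottle, 68 mm diameter, 190 mm tall, standing. To be left alone. Origin at the centre of its underside.
- spray: Plain metal spray can, 52 mm diameter, 170 mm tall, standing. To be left alone. Origin at the centre of its underside.
- carton_a: Grey carton lying flat, 150 (x) x 45 (y) x 35 mm. To be left alone. Origin at the centre of its underside.
- carton_b: White carton lying flat, 150 (x) x 45 (y) x 35 mm. To be left alone. Origin at the centre of its underside.
- tint_bowl: Black bowl, 110 mm across, 50 mm tall. To be left alone. Origin at the centre of its underside.
- cream_jar: Grey jar with black lid, 72 mm diameter, 60 mm tall. To be left alone. Origin at the centre of its underside.
- tint_brush: Brush with a black handle lying flat, 160 mm long along its x. To be left alone.
Mind the look-alikes: they are no part of the job. Leave any turquoise look-alike of the wrench alone.

How it is judged (in metres and radians):
On the way, in this order (a step that is already met when the one before it is completed fails the run):
1. with the wrench on the mat, the jaws are opened to just fit the nut: 0.3 to 4.2 mm wider than its 44 mm (value of joint wrench_worm between 5.15 and 7.1 rad and z of wrench_mouth in the frame of mat below 0.03 m), for 0.2 s.
2. the wrench sits on the nut: mouth point within 10 mm of the nut's centre, within 0.2 rad of its plane (distance between wrench_mouth and nut_center below 0.01 m and angle between the z axis of wrench and the z axis of nut_center, either way round below 0.2 rad and value of joint wrench_worm between 5.15 and 7.1 rad), for 0.1 s.
3. the nut is turned to its stop (above 0.80 rad) with the wrench on it (value of joint clamp_nut above 0.8 rad and distance between wrench_mouth and nut_center below 0.015 m), for 0.1 s.
At the end, for the whole second after the job is handed in: The nut is tight (above 0.80 rad of 0.90); the wrench lies flat, right way up and at rest on the mat (tilt under 0.08 rad, its grip point within 100 mm and its mouth within 125 mm of the mat's centre along each mat axis) (value of joint clamp_nut above 0.8 rad and x of wrench_grip in the frame of mat between -0.1 and 0.1 m and y of wrench_grip in the frame of mat between -0.1 and 0.1 m and x of wrench_mouth in the frame of mat between -0.125 and 0.125 m and y of wrench_mouth in the frame of mat between -0.125 and 0.125 m and z of wrench_grip in the frame of mat below 0.018 m and angle between wrench's own z axis and vertical below 0.08 rad and linear speed of wrench below 0.02 m/s and angular speed of wrench below 0.1 rad/s); the robot touches nothing.
It fails at once if the gripper's fingers press on the nut (over 3 N) (contact force between the fingers and clamp_nut above 3 N).
It fails at once if the sliding jaw is forced by the fingers (over 8 N) (contact force between the fingers and wrench_jaw above 8 N).
It fails at once if a bottle, can, carton, bowl, jar or brush is shoved more than 30 mm (distance of any of developer, spray, carton_a, carton_b, tint_bowl, cream_jar, tint_brush from where it was at the start of the episode above 0.03 m).
It fails at once if one of them is tipped over (angle between any of developer, spray, carton_a, carton_b, tint_bowl, cream_jar's own z axis and vertical above 0.4 rad).
It also fails if it takes over 72 s, if anything falls off the work surface, if the arm or the gripper's body presses on something with over 40 N, if the wrist force passes 120 N, or if a joint passes its speed limit or range.

## Working session

There is one attempt and no reset: what is moved stays moved. The work goes in short steps, Python scripts to look and compute and a shell command to move; the robot and the scene stay as the last step left them, time stands still between calls to the robot, and variables do not carry over. Pictures are saved under pics/ and viewed, and the job is handed in when it is done.

```bash
ls; mkdir -p pics
python3 - <<'E'
from cell import ctrl, imaging
import cv2
s=ctrl.read_state()
print(s)
for n in ("scene","top","wrist"):
    d=imaging.get_image(n); cv2.imwrite(f"pics/{n}0.png",d["img"][:,:,::-1])
    print(n,d["fx"],d["cx"],d["cy"],d["R"],d["t"])
E
```

```text
pics
{'clock': 0.0, 'qpos': array([-1.28879147,  0.62934849,  0.03843464,  1.51838879, -0.02700265,
        0.99629305, -0.01995717]), 'qd': array([-1.17951280e-03,  3.59268734e-04,  1.27106495e-04,  5.80182667e-04,
        3.20101961e-04, -5.18073341e-04,  1.42232643e-05]), 'tau': array([-1.56988162e-04, -5.63398647e+01,  1.22627344e+00, -1.93452144e+01,
        1.10297219e-02,  1.04523380e-02,  7.89008539e-06]), 'eef_pos': array([221.29465533, 610.49401734, 230.3807752 ]), 'tool_rot': array([-1.57271615e+00, -1.93198070e-05, -3.47758001e-01]), 'force': array([-0.77264684,  0.18805137, -0.29436517]), 'torque': array([-0.01079546, -0.00088038, -0.00944176]), 'width': 85.18328707536863}
scene 500.42563492117813 316.2922677807392 243.57405224861998 [[ 0.27498756  0.96141483  0.00796035]
 [ 0.74256872 -0.20711859 -0.6369408 ]
 [-0.6107156   0.1810619  -0.77087162]] [-132.40325227 -281.184968   1744.6859525 ]
top 588.9372888440897 318.80773445959414 258.7209571846453 [[-0.02767213 -0.99948523 -0.01623362]
 [-0.98680492  0.02990561 -0.15912792]
 [ 0.15953148  0.011616   -0.9871245 ]] [  33.06294779  524.86253871 1587.40445758]
wrist 354.9114192720089 313.15908129411025 244.6041161205998 [[ 3.40506877e-01  9.40241650e-01 -8.40312339e-04]
 [ 9.01256753e-01 -3.26133622e-01  2.85259750e-01]
 [ 2.67939044e-01 -9.78902437e-02 -9.58449878e-01]] [-649.33697827  -37.34350799  379.27556569]
```

View pics/scene0.png

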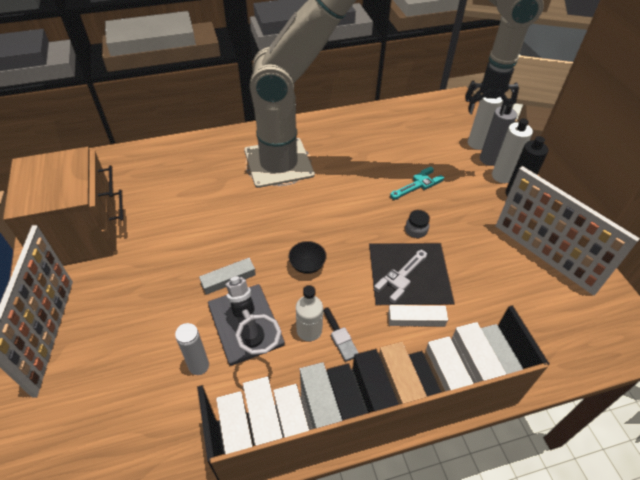

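View pics/top0.png

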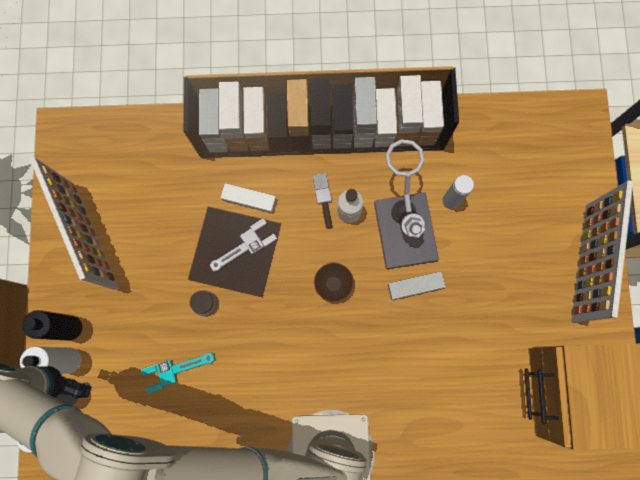

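View pics/wrist0.png

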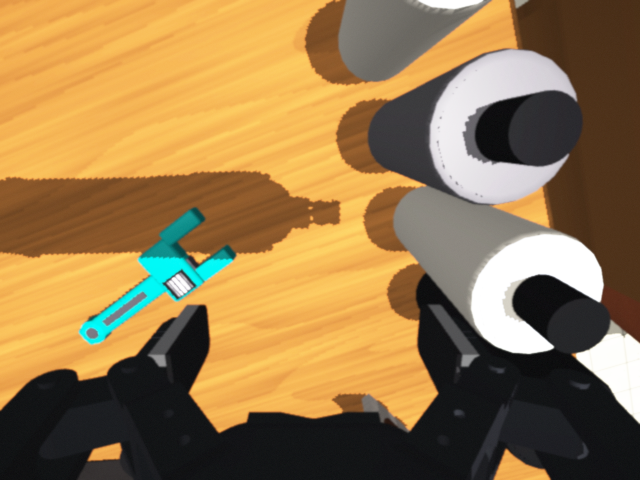

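The top view shows two wrenches: a grey one on the black mat (~(245,245)) and a turquoise one off the mat (~(175,372)). The job wants the steel one on the mat, so the grey one is right. The stand is at (405,230). I'll confirm both in enlarged crops.

Run:
```python
import cv2
t=cv2.imread("pics/top0.png"); s=cv2.imread("pics/scene0.png")
cv2.imwrite("pics/c1.png",cv2.resize(t[200:300,185:285],None,fx=6,fy=6,interpolation=cv2.INTER_CUBIC))
cv2.imwrite("pics/c2.png",cv2.resize(t[140:275,365:445],None,fx=4.4,fy=4.4,interpolation=cv2.INTER_CUBIC))
cv2.imwrite("pics/c3.png",cv2.resize(s[265:365,190:300],None,fx=6,fy=6,interpolation=cv2.INTER_CUBIC))
cv2.imwrite("pics/c4.png",cv2.resize(s[235:310,360:460],None,fx=7,fy=7,interpolation=cv2.INTER_CUBIC))
```

```text
(no output)
```

View pics/c1.png

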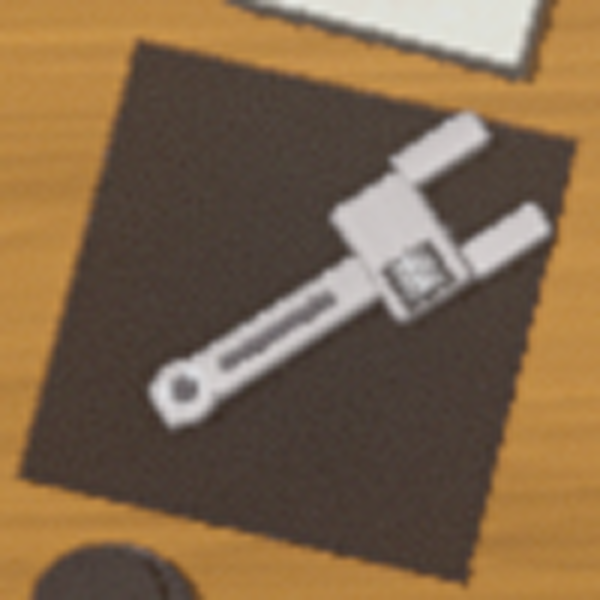

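View pics/c2.png

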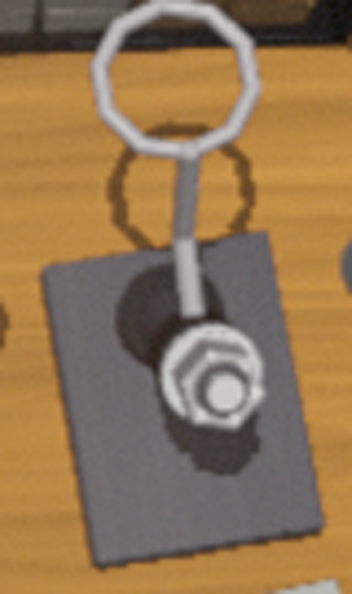

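View pics/c3.png

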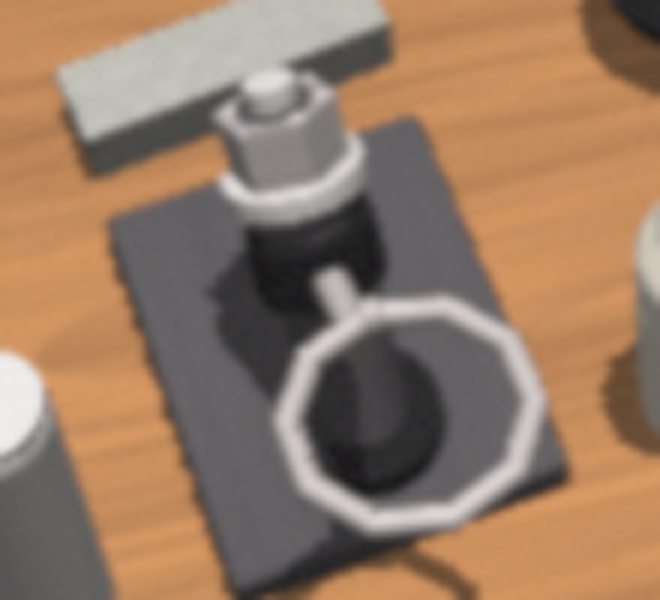

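View pics/c4.png

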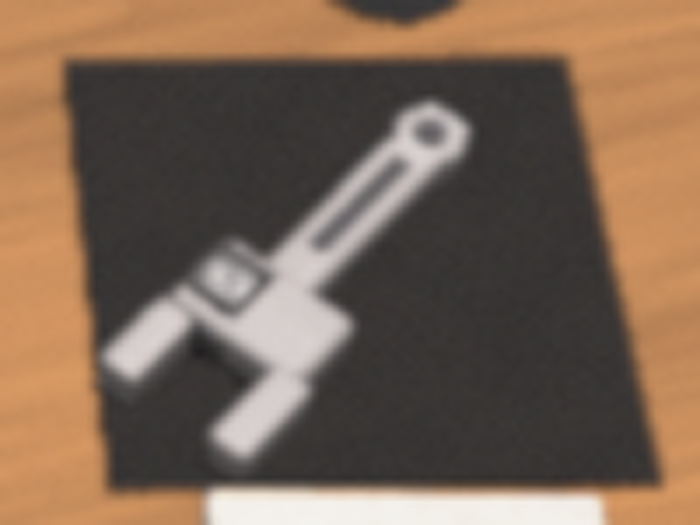

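```bash
cat > h.py <<'E'
import numpy as np, pickle, cv2
from scipy.optimize import least_squares
from scipy.spatial.transform import Rotation as Rn
def proj(d,P):
    P=np.atleast_2d(P); c=P@np.array(d["R"]).T+np.array(d["t"])
    return np.c_[d["fx"]*c[:,0]/c[:,2]+d["cx"], d["fy"]*c[:,1]/c[:,2]+d["cy"]]
def ray(d,uv,z):
    R=np.array(d["R"]);t=np.array(d["t"]);o=-R.T@t
    uv=np.atleast_2d(uv); v=np.c_[(uv[:,0]-d["cx"])/d["fx"],(uv[:,1]-d["cy"])/d["fy"],np.ones(len(uv))]@R
    return o+v*((z-o[2])/v[:,2])[:,None]
def crop(uv,s,o): return (np.atleast_2d(uv)+.5)/s-.5+np.array(o)
def rz(a): return np.array([[np.cos(a),-np.sin(a),0],[np.sin(a),np.cos(a),0],[0,0,1]])
def fit(obs,x0): # obs list (d, uv Nx2, model Nx3); pose x,y,yaw
    f=lambda p: np.concatenate([(proj(d,m@rz(p[2]).T+[p[0],p[1],z])-uv).ravel() for d,uv,m,z in obs])
    r=least_squares(f,x0); return r.x,f(r.x).reshape(-1,2)
def snap(n,tag):
    from cell import imaging
    d=imaging.get_image(n); cv2.imwrite(f"pics/{tag}.png",d["img"][:,:,::-1]); pickle.dump(d,open(f"pics/{tag}.pkl","wb")); return d
E
python3 - <<'E'
from h import *
t=snap("top","top1"); s=snap("scene","scene1")
np.set_printoptions(precision=2,suppress=True)
# wrench
T=lambda a:crop(a,6,(185,200)); S=lambda a:crop(a,7,(360,235))
mW=np.array([[62,35,20],[20,35,20],[20,-29,20],[104,23,20],[104,35,20]],float)
uT=T([(395,172),(332,215),(405,322),(490,135),(470,112)])
p0=ray(t,T([(350,270)]),21)[0]; print("p0",p0)
mS=np.array([[20,35,20],[104,23,20],[104,35,20]],float); uS=S([(353,325),(212,438),(245,462)])
print(fit([(t,uT,mW,3)],[p0[0],p0[1],-1]))
print(fit([(s,uS,mS,3)],[p0[0],p0[1],-1]))
p,r=fit([(t,uT,mW,3),(s,uS,mS,3)],[p0[0],p0[1],-1]);print(p,r)
# jaw tip
q=ray(t,T([(535,203),(552,232)]),23); print("jaw",(q-[p[0],p[1],0])@rz(p[2]))
q=ray(t,T([(184,390),(415,275)]),23); print("hole,worm",(q-[p[0],p[1],0])@rz(p[2]))
m=ray(t,T([(140,42),(578,140),(468,583),(22,478)]),3); print("mat",m,m.mean(0))
m=ray(s,S([(65,60),(565,58),(660,487),(108,490)]),3); print("mat",m,m.mean(0))
U=crop([(42,268),(268,232),(322,528),(98,566)],4.4,(365,140))
mS=np.array([[100,75,22],[100,-75,22],[-100,-75,22],[-100,75,22]],float)
q=ray(t,U,22);print(q)
U2=crop([(110,218),(412,115),(566,475)],6,(190,265))
m2=np.array([[-100,-75,22],[-100,75,22],[100,75,22]],float)
print(fit([(t,U,mS,0)],[600,-160,0]));print(fit([(s,U2,m2,0)],[600,-160,0]))
p,r=fit([(t,U,mS,0),(s,U2,m2,0)],[600,-160,0]);print(p,r)
ax=np.array([-np.sin(.5),0,np.cos(.5)])
for k in (120,146,172):
  P=rz(p[2])@(np.array([60,0,22])+ax*k)+[p[0],p[1],0]; print(k,P,proj(t,P),proj(s,P))
E
```

```text
p0 [575.91 230.97  21.  ]
(array([560.78, 237.7 ,  -0.96]), array([[ 0.81, -1.07],
       [-0.8 ,  0.44],
       [ 0.12,  0.55],
       [-0.51, -0.22],
       [ 0.37,  0.29]]))
(array([564.24, 234.51,  -0.95]), array([[ 0.32, -0.44],
       [ 0.35,  0.76],
       [-0.66, -0.34]]))
[561.92 236.91  -0.96] [[ 1.06 -1.49]
 [-0.54  0.03]
 [ 0.41  0.13]
 [-0.27 -0.66]
 [ 0.6  -0.14]
 [ 0.68 -1.24]
 [ 0.53 -0.26]
 [-0.5  -1.34]]
jaw [[101.43 -18.29  23.  ]
 [ 99.72 -34.35  23.  ]]
hole,worm [[-82.46   7.44  23.  ]
 [ 36.04 -12.59  23.  ]]
mat [[693.94 333.89   3.  ]
 [639.14 123.98   3.  ]
 [428.54 179.24   3.  ]
 [484.33 389.19   3.  ]] [561.49 256.58   3.  ]
mat [[429.7  180.04   3.  ]
 [486.82 389.02   3.  ]
 [698.   331.52   3.  ]
 [640.68 122.01   3.  ]] [563.8  255.65   3.  ]
[[ 691.64 -143.87   22.  ]
 [ 710.92 -290.76   22.  ]
 [ 516.29 -313.98   22.  ]
 [ 496.21 -171.02   22.  ]]
(array([ 603.84, -229.89,    0.13]), array([[-0.51, -0.52],
       [ 0.13, -0.63],
       [ 1.23,  0.61],
       [-0.86,  0.48]]))
(array([ 608.39, -233.44,    0.11]), array([[-1.33,  0.01],
       [ 1.15,  0.03],
       [ 0.2 , -0.13]]))
[ 605.71 -231.38    0.12] [[ 0.21 -1.4 ]
 [ 0.9  -1.14]
 [ 1.5   0.16]
 [-0.65 -0.35]
 [-1.02 -0.61]
 [ 1.22 -1.  ]
 [ 1.02 -1.64]]
120 [ 608.16 -231.08  127.31] [[411.58 219.95]] [[240.69 299.24]]
146 [ 595.79 -232.61  150.13] [[413.65 222.61]] [[238.13 290.13]]
172 [ 583.42 -234.15  172.94] [[415.78 225.35]] [[235.53 280.87]]
```

```bash
cat >> h.py <<'E'
import json,sys
def tool(rpy): return Rn.from_euler("xyz",rpy).as_matrix()
def delta(p0,R0,p1,R1):
    "shift cm, rotvec deg in tool axes"
    return np.round(R0.T@(np.array(p1)-p0)/10,3), np.round(np.degrees(Rn.from_matrix(R0.T@R1).as_rotvec()),2)
def cmd(): c=json.load(open("cmd.json")); return np.array(c["p"]),np.array(c["R"])
def setcmd(p,R): json.dump({"p":list(map(float,p)),"R":np.array(R).tolist()},open("cmd.json","w"))
def apply(shift,rot):
    p,R=cmd(); p2=p+R@(np.array(shift)*10); R2=R@Rn.from_rotvec(np.radians(rot)).as_matrix(); setcmd(p2,R2)
    return p2,Rn.from_matrix(R2).as_euler("xyz")
def st():
    from cell import ctrl
    s=ctrl.read_state(); np.set_printoptions(precision=3,suppress=True)
    print(s["clock"],s["eef_pos"],s["tool_rot"],"F",s["force"],"w",s["width"],"q",s["qpos"])
    return s
E
python3 - <<'E'
from h import *
setcmd([221.517,611.104,231.313],tool([-1.5727,0,-.3478]))
p,R=cmd()
print(delta(p,R,[565,245,200],tool([-np.pi/2,0,-1.0])))
E
```

```text
(array([ 44.77 ,   3.175, -22.705]), array([ 0.11, 37.37,  0.04]))
```

```bash
python3 -m inch '[0,44.8,3.2,-22.7,0.1,37.4,0, 0,44.8,3.2,-22.7,0.1,37.4,0, 0,44.8,3.2,-22.7,0.1,37.4,0, 0,44.8,3.2,-22.7,0.1,37.4,0, 0,44.8,3.2,-22.7,0.1,37.4,0, 0,44.8,3.2,-22.7,0.1,37.4,0, 0,44.8,3.2,-22.7,0.1,37.4,0, 0,44.8,3.2,-22.7,0.1,37.4,0, 0,44.8,3.2,-22.7,0.1,37.4,0, 0,44.8,3.2,-22.7,0.1,37.4,0, 0,44.8,3.2,-22.7,0.1,37.4,0, 0,44.8,3.2,-22.7,0.1,37.4,0]'
python3 - <<'E'
from h import *
print(apply([44.8,3.2,-22.7],[.1,37.4,0])); st(); snap("wrist","w2"); st()
E
```

```text
clock: 1.45
eef_pos: [566.4, 242.8, 199.0]
tool_rot: [-1.57, -0.0, -1.005]
force: [-0.4, 0.6, -0.8]
width: -0.3
(array([565.30380282, 244.94678284, 199.74519154]), array([-1.57068463e+00, -6.06551455e-04, -1.00055281e+00]))
1.45 [566.37  242.795 198.975] [-1.57  -0.    -1.005] F [-0.374  0.557 -0.809] w -0.3398640395460743 q [-0.574  0.621  0.2    1.657 -0.151  0.878  0.253]
1.5 [565.017 245.087 199.005] [-1.57   0.002 -1.001] F [-1.48   0.131  0.353] w 0.19669828938808642 q [-0.576  0.621  0.198  1.657 -0.152  0.878  0.253]
```

View pics/w2.png

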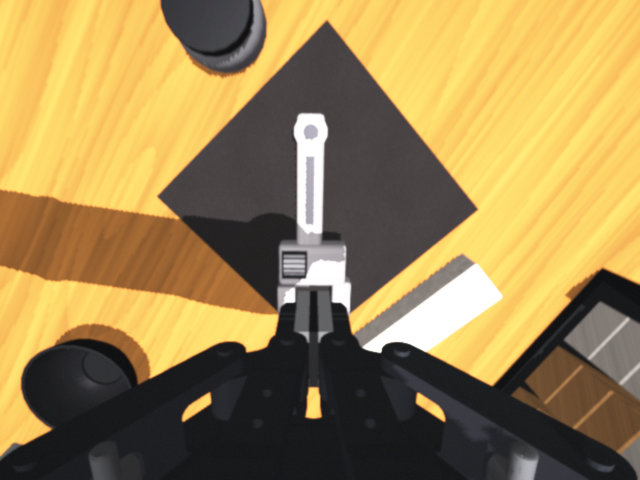

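The wrist view shows the wrench close up: hole at (311,131), worm at (293,264), head spanning rows 240-285, jaws pointing down the image. I'll enlarge it to measure.

Run:
```python
import cv2
t=cv2.imread("pics/w2.png")
cv2.imwrite("pics/c5.png",cv2.resize(t[105:315,260:365],None,fx=2.8,fy=2.8,interpolation=cv2.INTER_CUBIC))
cv2.imwrite("pics/c6.png",cv2.resize(t[230:315,265:365],None,fx=7,fy=7,interpolation=cv2.INTER_CUBIC))
```

```text
(no output)
```

View pics/c6.png

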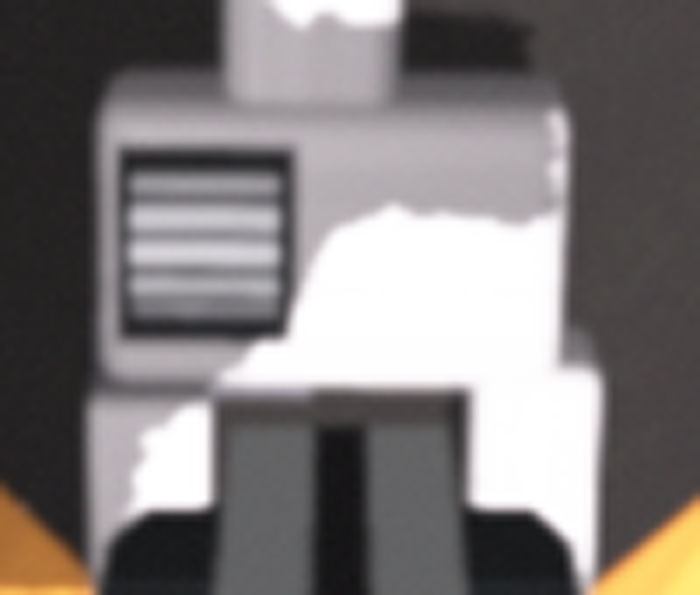

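View pics/c5.png

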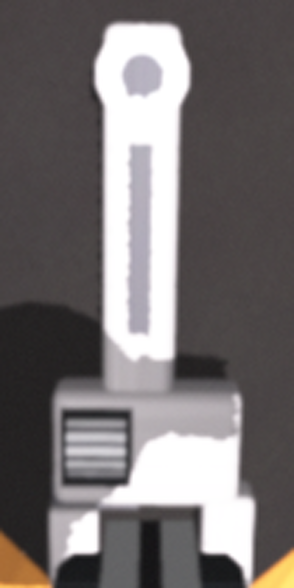

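Run:
```python
from h import *
np.set_printoptions(precision=2,suppress=True)
w=pickle.load(open("pics/w2.pkl","rb"))
u=np.r_[crop([(100,385),(560,385),(100,105),(562,105)],7,(265,230)),crop([(143,25)],2.8,(260,105))]
m=np.array([[62,-29,20],[62,35,20],[20,-29,20],[20,35,20],[-96,0,18]],float)
p,r=fit([(w,u,m,3)],[562,237,-1]);print(p,r)
L=lambda uv,z:(ray(w,uv,z)-[p[0],p[1],0])@rz(p[2])
print("worm slot",L(crop([(208,150),(208,340),(122,245),(292,245)],7,(265,230)),23))
print("jaw inner",L(crop([(215,450),(468,450)],7,(265,230)),23))
print("hole",L(crop([(142,75)],2.8,(260,105)),21))
for n,l in (("worm",[40,-14,26]),("grip",[-10,0,9]),("mouth",[90,0,10])): print(n,rz(p[2])@l+[p[0],p[1],3])
m=ray(w,[(327,21),(477,209),(159,196)],3);print(m, (m[1]+m[2])/2)
```

```text
[564.58 239.53  -1.02] [[-0.17  0.72]
 [ 0.    1.46]
 [-0.82 -0.78]
 [ 1.43  0.03]
 [-0.41 -0.99]]
worm slot [[ 26.9  -13.79  23.  ]
 [ 54.37 -13.85  23.  ]
 [ 40.62 -25.53  23.  ]
 [ 40.33  -2.37  23.  ]]
jaw inner [[ 70.85 -12.9   23.  ]
 [ 70.42  22.45  23.  ]]
hole [[-80.74   0.21  21.  ]]
worm [573.68 198.14  29.  ]
grip [559.32 248.04  12.  ]
mouth [611.86 162.95  13.  ]
[[486.58 390.78   3.  ]
 [696.57 334.7    3.  ]
 [431.29 181.15   3.  ]] [563.93 257.93   3.  ]
```

```bash
cat >> h.py <<'E'
WP=np.array([564.58,239.53,3.]); WY=-1.02
def wl(l): return rz(WY)@np.array(l,float)+WP
E
python3 - <<'E'
from h import *
p,R=cmd()
print(delta(p,R,wl([30,-14,29.5]),tool([-np.pi/2,0,-1.02])))
E
```

```text
(array([ 3.379, 16.726, -1.813]), array([-0.01,  1.11,  0.03]))
```

```bash
python3 -m inch '[0,3.4,10,-1.8,0,1.1,0, 0,3.4,10,-1.8,0,1.1,0, 0,3.4,10,-1.8,0,1.1,0, 0,3.4,16.7,-1.8,0,1.1,0, 0,3.4,16.7,-1.8,0,1.1,0, 0,3.4,16.7,-1.8,0,1.1,0, 0,3.4,16.7,-1.8,0,1.1,0, 0,3.4,16.7,-1.8,0,1.1,0]'
python3 - <<'E'
from h import *
print(apply([3.4,16.7,-1.8],[0,1.1,0])); st(); snap("wrist","w3"); snap("scene","s3")
E
```

```text
clock: 2.3
eef_pos: [570.1, 208.5, 34.5]
tool_rot: [-1.565, 0.0, -1.019]
force: [0.5, 0.3, 0.4]
width: 0.1
(array([568.57679172, 206.53435906,  32.76383557]), array([-1.57067301e+00, -6.04295443e-04, -1.01975144e+00]))
2.3 [570.075 208.501  34.533] [-1.565  0.    -1.019] F [0.529 0.322 0.412] w 0.08693708850942437 q [-0.481  0.834  0.137  1.788 -0.205  0.528  0.341]
```

View pics/w3.png

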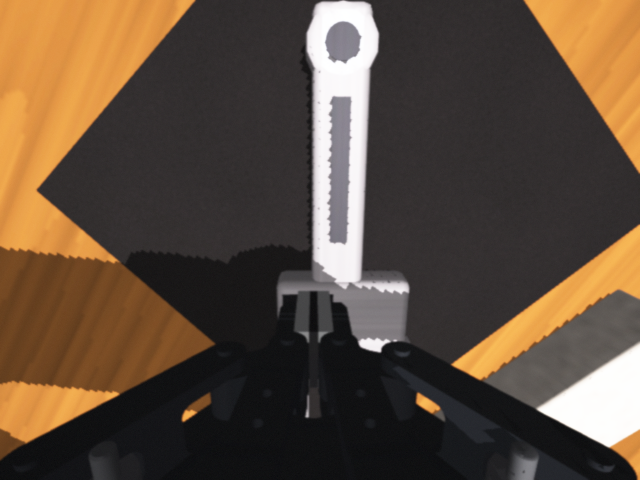

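The fingertip, around (314,300), is over the worm side of the head. I'll press down.

```bash
python3 -m inch '[0,0,0.2,0,0,0,0, 0,0,0.3,0,0,0,0, 0,0,0.4,0,0,0,0, 0,0,0.4,0,0,0,0]'
python3 - <<'E'
from h import *
print(apply([0,.4,0],[0,0,0])); st()
E
```

```text
clock: 2.8
eef_pos: [568.8, 206.9, 28.5]
tool_rot: [-1.569, 0.001, -1.02]
force: [-0.7, 0.1, 3.3]
width: 0.0
(array([568.57847755, 206.53255794,  28.76383633]), array([-1.57067301e+00, -6.04295443e-04, -1.01975144e+00]))
2.8 [568.826 206.916  28.505] [-1.569  0.001 -1.02 ] F [-0.704  0.119  3.277] w 0.006659036874230528 q [-0.478  0.843  0.135  1.79  -0.206  0.52   0.342]
```

```bash
python3 -m inch '[0,0,0.1,0,0,0,0, 0,0,0.1,0,0,0,0]'
python3 - <<'E'
from h import *
print(apply([0,.1,0],[0,0,0])); st()
E
```

```text
clock: 3.0
eef_pos: [568.9, 207.0, 28.2]
tool_rot: [-1.569, 0.001, -1.02]
force: [-3.0, -0.5, 9.2]
width: -0.0
(array([568.57889901, 206.53210766,  27.76383652]), array([-1.57067301e+00, -6.04295443e-04, -1.01975144e+00]))
3.0 [568.908 206.961  28.217] [-1.569  0.001 -1.02 ] F [-2.962 -0.533  9.209] w -0.03790605903867047 q [-0.478  0.844  0.135  1.79  -0.206  0.519  0.343]
```

```bash
python3 -m inch '[0,0.2,0,0,0,0,0, 0,0.5,0,0,0,0,0, 0,0.8,0,0,0,0,0, 0,1.1,0,0,0,0,0, 0,1.4,0,0,0,0,0, 0,1.4,0,0,0,0,0]'
python3 - <<'E'
from h import *
print(apply([1.4,0,0],[0,0,0])); st()
E
```

```text
clock: 3.6
eef_pos: [575.7, 195.8, 28.8]
tool_rot: [-1.569, 0.002, -1.02]
force: [-3.8, 0.4, 14.6]
width: -0.1
(array([575.90898598, 194.60441914,  27.77229665]), array([-1.57067301e+00, -6.04295443e-04, -1.01975144e+00]))
3.6 [575.672 195.838  28.779] [-1.569  0.002 -1.02 ] F [-3.815  0.366 14.556] w -0.09032921284451184 q [-0.453  0.845  0.132  1.782 -0.202  0.527  0.361]
```

```bash
python3 -m inch '[0,0.2,-0.05,0,0,0,0, 0,0.4,-0.05,0,0,0,0, 0,0.6,-0.05,0,0,0,0, 0,0.6,-0.05,0,0,0,0, 0,0.6,-1.3,0,0,0,0, 0,-3,-7,0,0,0,0, 0,-6,-9,0,0,0,0, 0,-6,-9,0,0,0,0, 0,-6,-9,0,0,0,0]'
python3 - <<'E'
from h import *
print(apply([-6,-9,0],[0,0,0])); st(); snap("wrist","w4"); snap("top","t4")
t=cv2.imread("pics/w4.png"); cv2.imwrite("pics/c7.png",cv2.resize(t[200:420,220:420],None,fx=2.7,fy=2.7))
E
```

```text
clock: 4.5
eef_pos: [544.6, 247.7, 118.7]
tool_rot: [-1.567, 0.001, -1.017]
force: [0.4, -0.3, 0.1]
width: -0.2
(array([544.4563962 , 245.76360944, 117.73602181]), array([-1.57067301e+00, -6.04295443e-04, -1.01975144e+00]))
4.5 [544.564 247.662 118.714] [-1.567  0.001 -1.017] F [ 0.419 -0.285  0.113] w -0.18856461241718764 q [-0.587  0.701  0.183  1.776 -0.19   0.677  0.255]
```

View pics/w4.png

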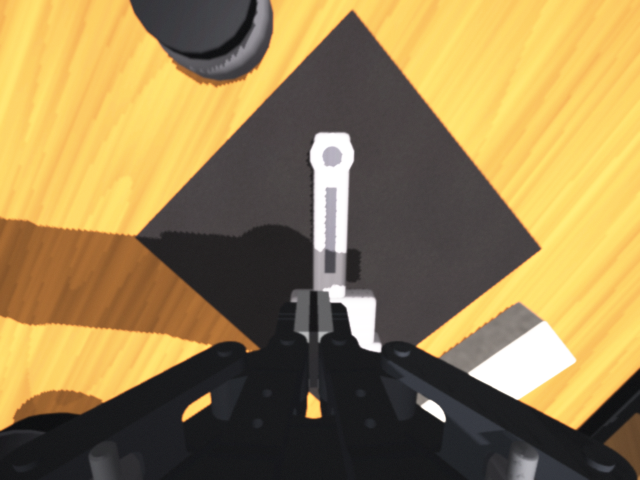

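The fingers hide the head at (345,310) in this view, so I'll check the top view.

Run:
```python
import cv2
t=cv2.imread("pics/t4.png"); cv2.imwrite("pics/c7.png",cv2.resize(t[200:300,185:285],None,fx=6,fy=6,interpolation=cv2.INTER_CUBIC))
```

```text
(no output)
```

View pics/c7.png

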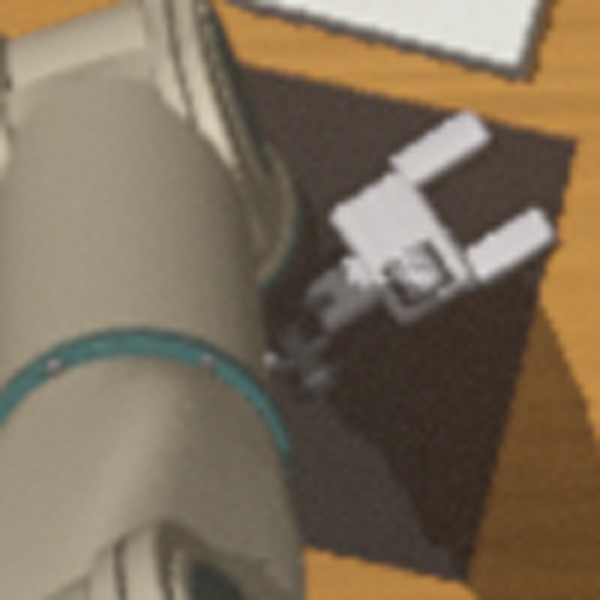

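Run:
```python
from h import *
p,R=cmd()
print(delta(p,R,wl([29,-14,29]),tool([-np.pi/2,0,-1.02])),delta(p,R,wl([29,-14,25.1]),tool([-np.pi/2,0,-1.02])))
print(wl([29,-14,29]))
```

```text
(array([ 4.479,  8.576, -0.014]), array([-0.01,  0.01,  0.03])) (array([ 4.479,  8.966, -0.014]), array([-0.01,  0.01,  0.03]))
[567.82810028 207.49174405  32.        ]
```

```bash
python3 -m inch '[0,4.5,5,0,0,0,0, 0,4.5,8,0,0,0,0, 0,4.5,8.3,0,0,0,0, 0,4.5,8.7,0,0,0,0, 0,4.5,8.97,0,0,0,0, 0,4.5,8.97,0,0,0,0]'
python3 - <<'E'
from h import *
print(apply([4.5,8.97,0],[0,0,0])); st()
E
python3 -m inch '[0,0.3,0,0,0,0,0, 0,0.6,0,0,0,0,0, 0,0.9,0,0,0,0,0, 0,1.2,0,0,0,0,0, 0,1.5,0,0,0,0,0, 0,1.8,0,0,0,0,0, 0,2.1,0,0,0,0,0, 0,2.3,0,0,0,0,0, 0,2.3,0,0,0,0,0, 0,2.3,-0.8,0,0,0,0, 0,0,-1,0,0,0,0, 0,0,-1,0,0,0,0]'
python3 - <<'E'
from h import *
print(apply([0,-1,0],[0,0,0])); st()
E
python3 -m inch '[0,0,0.5,0,0,0,0, 0,0,0.9,0,0,0,0, 0,0,1,0,0,0,0, 0,0,1,0,0,0,0, 0,0.3,1,0,0,0,0, 0,0.6,1,0,0,0,0, 0,0.9,1,0,0,0,0, 0,1.2,1,0,0,0,0, 0,1.2,1,0,0,0,0]'
python3 - <<'E'
from h import *
print(apply([1.2,1,0],[0,0,0])); st()
E
```

```text
clock: 5.2
eef_pos: [567.5, 208.0, 28.3]
tool_rot: [-1.57, 0.001, -1.019]
force: [-0.2, 0.1, 0.7]
width: 0.3
(array([568.05519493, 207.38422049,  28.06323216]), array([-1.57067301e+00, -6.04295443e-04, -1.01975144e+00]))
5.2 [567.532 208.012  28.326] [-1.57   0.001 -1.019] F [-0.188  0.075  0.729] w 0.25839900513459896 q [-0.482  0.843  0.137  1.792 -0.21   0.52   0.345]
clock: 6.4
eef_pos: [567.0, 211.0, 38.1]
tool_rot: [-1.568, 0.003, -1.016]
force: [-1.3, 0.4, -0.1]
width: 0.1
(array([568.05098034, 207.3887233 ,  38.06323026]), array([-1.57067301e+00, -6.04295443e-04, -1.01975144e+00]))
6.4 [566.981 210.984  38.138] [-1.568  0.003 -1.016] F [-1.251  0.382 -0.12 ] w 0.09240695773493349 q [-0.487  0.828  0.14   1.789 -0.208  0.537  0.342]
clock: 7.3
eef_pos: [574.7, 197.2, 28.8]
tool_rot: [-1.569, 0.001, -1.021]
force: [-3.2, 0.5, 14.7]
width: -0.1
(array([574.33812662, 197.16048748,  28.07048371]), array([-1.57067301e+00, -6.04295443e-04, -1.01975144e+00]))
7.3 [574.72  197.163  28.795] [-1.569  0.001 -1.021] F [-3.245  0.495 14.735] w -0.12102366626858821 q [-0.459  0.845  0.135  1.783 -0.206  0.526  0.36 ]
```

```bash
python3 -m inch '[0,0,-1,0,0,0,0, 0,-5,-8,0,0,0,0, 0,-5,-17,0,0,0,0, 0,-5,-17,0,0,0,0, 0,-5,-17,0,0,0,0, 0,-5,-17,0,0,0,0]'
cat > meas.py <<'E'
from h import *
tag=sys.argv[1]; st(); w=snap("wrist",tag)
t=cv2.imread(f"pics/{tag}.png"); cv2.imwrite(f"pics/{tag}c.png",cv2.resize(t[225:325,255:375],None,fx=6,fy=6,interpolation=cv2.INTER_CUBIC))
E
python3 - <<'E'
from h import *
print(apply([-5,-17,0],[0,0,0]))
E
python3 meas.py w5
```

```text
clock: 7.9
eef_pos: [550.5, 240.6, 201.4]
tool_rot: [-1.562, -0.0, -1.02]
force: [0.5, 0.4, 0.2]
width: -0.1
(array([548.08759652, 239.83592267, 198.04023661]), array([-1.57067301e+00, -6.04295443e-04, -1.01975144e+00]))
7.9 [550.502 240.63  201.419] [-1.562 -0.    -1.02 ] F [0.48  0.378 0.175] w -0.09228178101758101 q [-0.596  0.595  0.218  1.706 -0.163  0.849  0.244]
```

View pics/w5c.png

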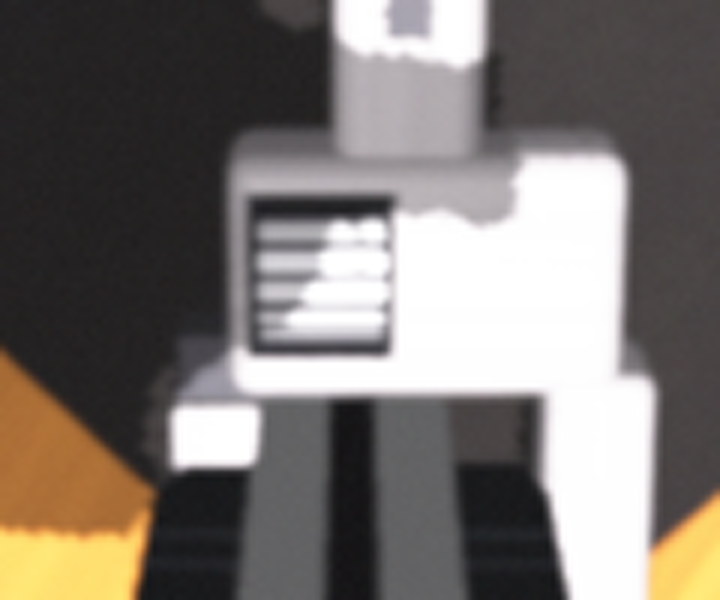

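Run:
```python
from h import *
np.set_printoptions(precision=2,suppress=True)
w=pickle.load(open("pics/w5.pkl","rb")); T=lambda a:crop(a,6,(255,225))
u=T([(228,390),(618,390),(228,158),(622,158)])
m=np.array([[62,-29,20],[62,35,20],[20,-29,20],[20,35,20]],float)
p,r=fit([(w,u,m,3)],[562,237,-1]);print(p,r)
L=lambda uv,z:(ray(w,T(uv),z)-[p[0],p[1],0])@rz(p[2])
print(L([(172,430),(260,430),(544,430),(655,430)],23))
# same for w2
w=pickle.load(open("pics/w2.pkl","rb"))
print(((ray(w,crop([(88,440),(215,440),(468,440),(602,440)],7,(265,230)),23)-[564.58,239.53,0])@rz(-1.02)))
```

```text
[563.93 239.1   -1.02] [[-0.11  1.17]
 [-0.06  1.02]
 [-0.76 -0.96]
 [ 0.94 -1.03]]
[[ 67.86 -38.18  23.  ]
 [ 67.9  -23.71  23.  ]
 [ 68.03  23.08  23.  ]
 [ 68.08  41.4   23.  ]]
[[ 69.62 -30.45  23.  ]
 [ 69.36 -12.74  23.  ]
 [ 68.85  22.57  23.  ]
 [ 68.58  41.28  23.  ]]
```

Run:
```python
from h import *
p,R=cmd()
print(delta(p,R,wl([32,-14,25.1]),tool([-np.pi/2,0,-1.02])))
```

```text
(array([ 4.0790e+00,  1.6996e+01, -1.4000e-02]), array([-0.01,  0.01,  0.03]))
```

```bash
python3 -m inch '[0,4.1,5,0,0,0,0, 0,4.1,10,0,0,0,0, 0,4.1,15,0,0,0,0, 0,4.1,16,0,0,0,0, 0,4.1,16.5,0,0,0,0, 0,4.1,16.8,0,0,0,0, 0,4.1,17,0,0,0,0, 0,4.1,17,0,0,0,0]'
python3 - <<'E'
from h import *
print(apply([4.1,17,0],[0,0,0])); st()
E
python3 -m inch '[0,0.3,0,0,0,0,0, 0,0.6,0,0,0,0,0, 0,0.9,0,0,0,0,0, 0,1.2,0,0,0,0,0, 0,1.5,0,0,0,0,0, 0,1.8,0,0,0,0,0, 0,1.8,0,0,0,0,0, 0,1.8,-1,0,0,0,0, 0,-4,-6,0,0,0,0, 0,-4,-10,0,0,0,0, 0,-6,-17,0,0,0,0, 0,-6,-17,0,0,0,0]'
python3 - <<'E'
from h import *
print(apply([-6,-17,0],[0,0,0]));
E
python3 -m inch '[1,0,0,0,0,0,0, 1,0,0,0,0,0,0, 1,0,0,0,0,0,0, 1,0,0,0,0,0,0]'
python3 meas.py w6
```

```text
clock: 8.75
eef_pos: [566.1, 202.1, 28.4]
tool_rot: [-1.578, 0.002, -1.022]
force: [-10.7, -4.0, 23.1]
width: 0.1
(array([569.62592786, 204.82828724,  28.06504505]), array([-1.57067301e+00, -6.04295443e-04, -1.01975144e+00]))
8.75 [566.096 202.076  28.375] [-1.578  0.002 -1.022] F [-10.708  -4.002  23.133] w 0.10318944639598678 q [-0.479  0.843  0.146  1.793 -0.219  0.528  0.359]
clock: 9.95
eef_pos: [538.4, 257.3, 200.2]
tool_rot: [-1.567, 0.001, -1.019]
force: [1.0, 0.8, -0.3]
width: 0.3
(array([538.13962134, 256.02349995, 198.02875499]), array([-1.57067301e+00, -6.04295443e-04, -1.01975144e+00]))
clock: 10.35
eef_pos: [537.6, 254.9, 195.8]
tool_rot: [-1.572, 0.0, -1.021]
force: [0.1, -0.2, 0.0]
width: 58.1
10.35 [537.573 254.904 195.827] [-1.572  0.    -1.021] F [ 0.121 -0.173  0.01 ] w 58.05452531881559 q [-0.636  0.6    0.232  1.718 -0.175  0.845  0.223]
```

View pics/w6c.png

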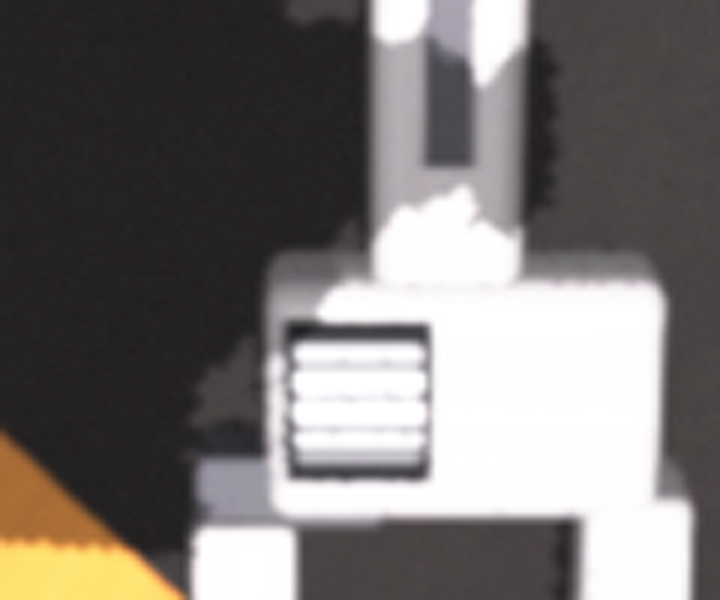

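Run:
```python
from h import *
np.set_printoptions(precision=2,suppress=True)
w=pickle.load(open("pics/w6.pkl","rb")); T=lambda a:crop(a,6,(255,225))
u=T([(268,515),(660,515),(266,283),(664,283)])
m=np.array([[62,-29,20],[62,35,20],[20,-29,20],[20,35,20]],float)
p,r=fit([(w,u,m,3)],[562,237,-1]);print(p,r)
L=lambda uv,z:(ray(w,T(uv),z)-[p[0],p[1],0])@rz(p[2])
print(L([(192,565),(297,565),(579,565),(692,565)],23))
```

```text
[564.66 239.35  -1.02] [[-0.04  0.83]
 [-0.28  0.61]
 [-0.38 -0.54]
 [ 0.69 -0.78]]
[[ 70.16 -41.62  23.  ]
 [ 70.22 -24.3   23.  ]
 [ 70.39  22.23  23.  ]
 [ 70.46  40.87  23.  ]]
```

View pics/w6.png

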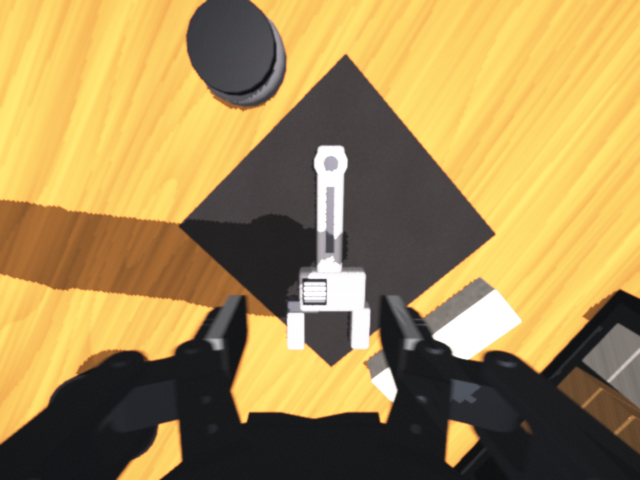

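The wrist image shows both jaws, inner edges at (304,…) and (351,…). The measured opening is 46.1-46.5 mm, so the worm is near 6.1, and the wrench hasn't shifted. Next I'll grip the handle.

Run:
```python
from h import *
p,R=cmd()
print(delta(p,R,wl([-10,0,3]),tool([-np.pi/2,0,-1.02])))
```

```text
(array([ 1.778, 19.204,  1.387]), array([-0.01,  0.01,  0.03]))
```

```bash
python3 -m inch '[0.65,1.8,5,1.4,0,0,0, 0.65,1.8,10,1.4,0,0,0, 0.65,1.8,14,1.4,0,0,0, 0.65,1.8,16,1.4,0,0,0, 0.65,1.8,17.5,1.4,0,0,0, 0.65,1.8,18.5,1.4,0,0,0, 0.65,1.8,18.9,1.4,0,0,0, 0.65,1.8,18.9,1.4,0,0,0, 0.65,1.8,18.9,1.4,0,0,0]'
python3 - <<'E'
from h import *
print(apply([1.8,18.9,1.4],[0,0,0])); st(); snap("wrist","w7"); snap("scene","s7")
s=cv2.imread("pics/s7.png"); cv2.imwrite("pics/s7c.png",cv2.resize(s[180:320,340:480],None,fx=4,fy=4,interpolation=cv2.INTER_CUBIC))
E
```

```text
clock: 11.3
eef_pos: [560.5, 248.7, 9.7]
tool_rot: [-1.567, 0.0, -1.02]
force: [0.2, 0.1, -0.1]
width: 55.7
(array([559.57136472, 247.93288662,   9.0413947 ]), array([-1.57067301e+00, -6.04295443e-04, -1.01975144e+00]))
11.3 [560.539 248.696   9.71 ] [-1.567  0.    -1.02 ] F [ 0.176  0.11  -0.119] w 55.695912833979705 q [-0.554  0.881  0.15   1.772 -0.242  0.503  0.305]
```

View pics/w7.png

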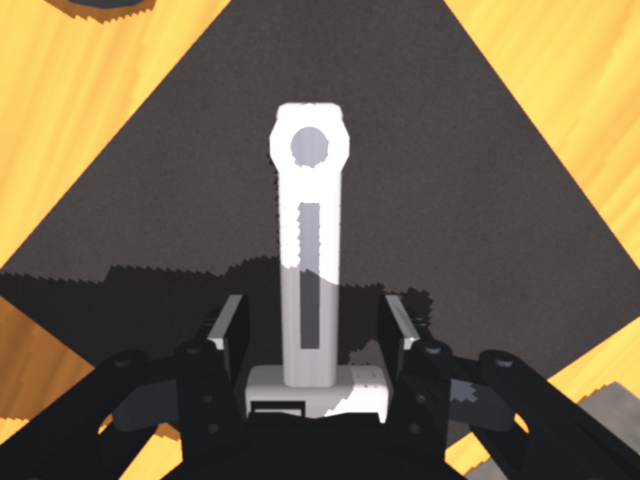

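View pics/s7c.png

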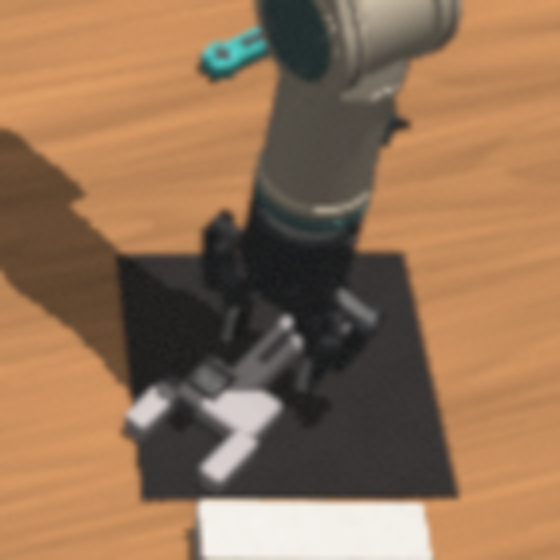

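The fingers straddle the handle (280-340 px wide, pads at 240 and 385). I'll lower and close.

```bash
python3 -m inch '[0.65,0,0.4,0,0,0,0, 0.65,0,0.4,0,0,0,0, 0,0,0.4,0,0,0,0, 0,0,0.4,0,0,0,0, 0,0,0.4,0,0,0,0, 0,0,0.4,0,0,0,0, 0,0,0.4,0,0,0,0, 0,0,0.4,0,0,0,0]'
python3 - <<'E'
from h import *
print(apply([0,.4,0],[0,0,0])); st()
E
```

```text
clock: 12.2
eef_pos: [559.7, 248.3, 4.9]
tool_rot: [-1.569, 0.001, -1.02]
force: [-2.5, -0.0, 4.6]
width: 22.4
(array([559.57305056, 247.9310855 ,   5.04139546]), array([-1.57067301e+00, -6.04295443e-04, -1.01975144e+00]))
12.2 [559.672 248.329   4.856] [-1.569  0.001 -1.02 ] F [-2.48  -0.043  4.624] w 22.44689608053722 q [-0.553  0.889  0.147  1.773 -0.244  0.496  0.306]
```

```bash
python3 -m inch '[0,0,-4,0,0,0,0, 0,0,-9,0,0,0,0, 0,0,-14,0,0,0,0, 0,0,-19,0,0,0,0, 0,0,-19,0,0,0,0, 0,0,-19,0,0,0,0]'
python3 - <<'E'
from h import *
print(apply([0,-19,0],[0,0,0])); st()
d=snap("wrist","w8"); 
cols=[(0,0,255),(0,255,0),(255,0,0)]
p=[605.71,-231.38,.12]
def nut(p,a):
    B=rz(p[2])@Rn.from_euler("y",-.5).as_matrix() ; c=rz(p[2])@(np.array([60,0,22])+Rn.from_euler("y",-.5).as_matrix()@[0,0,146])+[p[0],p[1],0]
    out=[]
    for h in (14,-14):
        out.append(np.array([c+B@[25.4*np.cos(np.pi/6+k*np.pi/3+a),25.4*np.sin(np.pi/6+k*np.pi/3+a),h] for k in range(6)]))
    return c,B,out
c,B,_=nut(p,0); print(c,B)
for n,o,s in (("top1",(395,205),14),("scene1",(215,265),14)):
    d=pickle.load(open(f"pics/{n}.pkl","rb")); im=cv2.imread(f"pics/{n}.png"); x,y=o
    im=cv2.resize(im[y:y+42,x:x+50],None,fx=s,fy=s,interpolation=cv2.INTER_CUBIC); cv2.imwrite(f"pics/{n}_n.png",im)
    for a in (0,):
        _,_,o2=nut(p,a)
        for P in o2:
            q=(proj(d,P)-o+.5)*s; cv2.polylines(im,[q.astype(np.int32)],True,(0,0,255),1)
    cv2.imwrite(f"pics/{n}_o.png",im)
E
```

```text
clock: 12.8
eef_pos: [559.2, 248.3, 194.7]
tool_rot: [-1.569, 0.001, -1.02]
force: [-0.9, 0.2, -5.0]
width: 22.5
(array([559.49297331, 248.01663873, 195.04135932]), array([-1.57067301e+00, -6.04295443e-04, -1.01975144e+00]))
12.8 [559.231 248.253 194.655] [-1.569  0.001 -1.02 ] F [-0.863  0.174 -4.967] w 22.502822847580603 q [-0.608  0.623  0.234  1.675 -0.181  0.863  0.253]
[ 595.786 -232.577  150.127] [[ 0.871 -0.12  -0.476]
 [ 0.105  0.993 -0.057]
 [ 0.479  0.     0.878]]
```

View pics/top1_o.png

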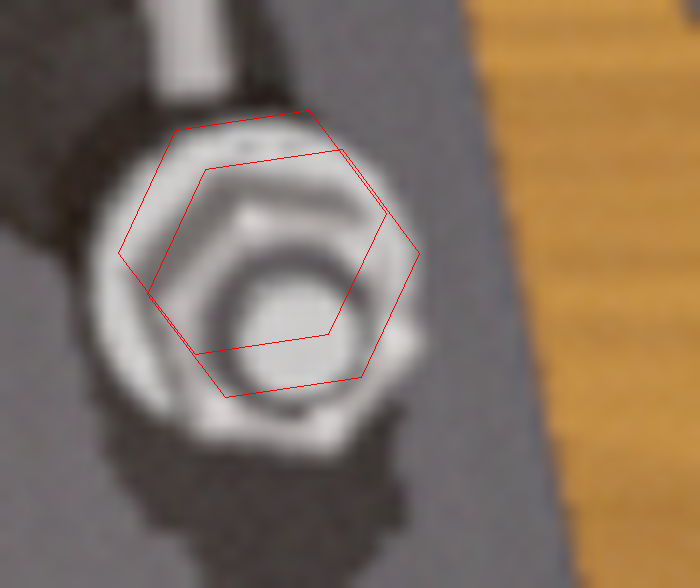

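View pics/scene1_o.png

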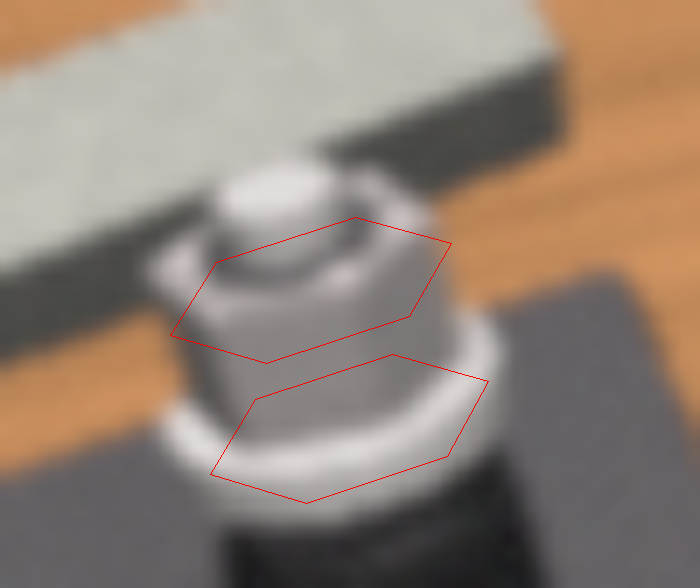

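View pics/w8.png

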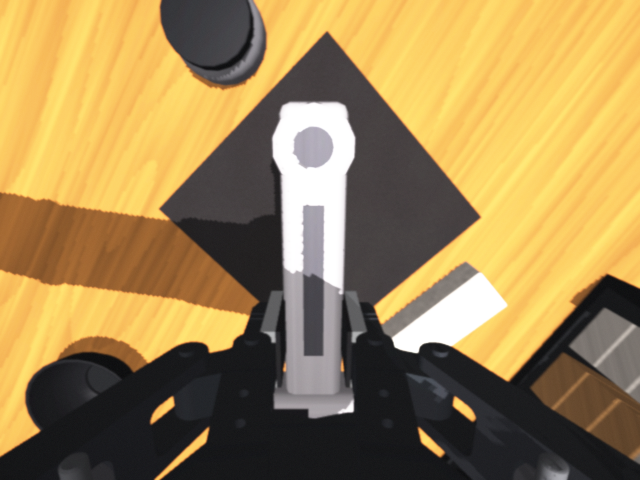

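The red overlay misses the real nut by about 4 px in both views, so the stand estimate is off by around 8-10 mm. I'll look at the nut up close with the tilted wrist camera, holding the wrench off to the side.

Run:
```python
from h import *
p,R=cmd()
c=np.array([588.,-233,150]); B=rz(.12)@Rn.from_euler("y",-.5).as_matrix()
def toolR(B,psi):
    x=B@[np.cos(psi),np.sin(psi),0]; y=-B[:,2]; return np.c_[x,y,np.cross(x,y)]
R1=toolR(B,0); t=c-R1@[-6,95,-90]
print(t,R1); print(delta(p,R,t,R1))
```

```text
[ 537.2356382  -148.4692222   236.24689661] [[ 8.71271546e-01  4.75977815e-01 -1.19712207e-01]
 [ 1.05057346e-01  5.73930895e-02  9.92808636e-01]
 [ 4.79425539e-01 -8.77582562e-01  1.38777878e-17]]
(array([ 32.617,  -4.104, -22.655]), array([ 16.32, -63.87, -25.42]))
```

```bash
python3 -m inch '[0,0,-4,0,0,0,0, 0,32.6,-4.1,-22.7,16.3,-63.9,-25.4, 0,32.6,-4.1,-22.7,16.3,-63.9,-25.4, 0,32.6,-4.1,-22.7,16.3,-63.9,-25.4, 0,32.6,-4.1,-22.7,16.3,-63.9,-25.4, 0,32.6,-4.1,-22.7,16.3,-63.9,-25.4, 0,32.6,-4.1,-22.7,16.3,-63.9,-25.4, 0,32.6,-4.1,-22.7,16.3,-63.9,-25.4, 0,32.6,-4.1,-22.7,16.3,-63.9,-25.4, 0,32.6,-4.1,-22.7,16.3,-63.9,-25.4, 0,32.6,-4.1,-22.7,16.3,-63.9,-25.4, 0,32.6,-4.1,-22.7,16.3,-63.9,-25.4]'
python3 - <<'E'
from h import *
print(apply([32.6,-4.1,-22.7],[16.3,-63.9,-25.4])); st()
snap("wrist","w9"); st()
E
```

```text
clock: 14.05
eef_pos: [533.0, -142.0, 226.9]
tool_rot: [-1.555, -0.466, 0.083]
force: [-0.3, -0.4, -6.4]
width: 22.5
(array([ 536.7630299 , -148.56180641,  236.21035882]), array([-1.57109462, -0.49951608,  0.12054865]))
14.05 [ 533.008 -142.042  226.945] [-1.555 -0.466  0.083] F [-0.254 -0.394 -6.388] w 22.48374054225457 q [ 0.925  0.461 -0.812  2.182  0.77   0.244  1.185]
14.1 [ 531.037 -149.514  226.793] [-1.557 -0.468  0.077] F [-0.703 -4.984 -7.464] w 22.581059827115766 q [ 0.946  0.464 -0.821  2.183  0.784  0.245  1.18 ]
```

View pics/w9.png

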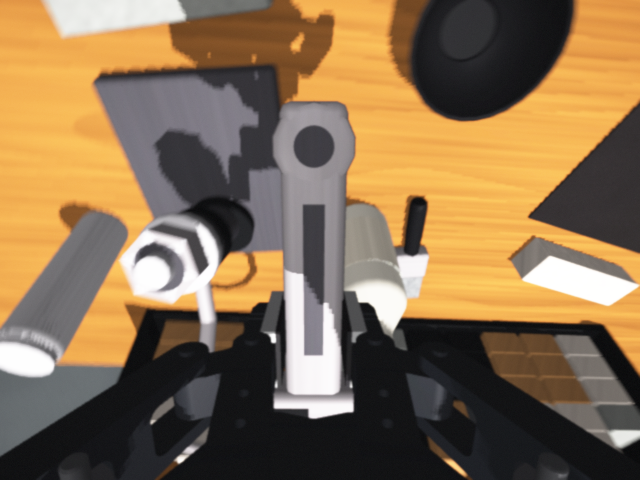

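The wrist view shows the nut (170,255), the spray can (60,290) and the developer bottle (375,265). Joint 6 is at its 0.23 limit (0.245), so the 0.5 rad tilt at this short reach is marginal. I'll fit an arm model from the logged states so I can pick a feasible handle direction, and measure the nut from this view.

```bash
cat > kin.py <<'E'
from h import *
D=[([-1.28879,.62935,.03843,1.51839,-.027,.99629,-.01996],[221.295,610.494,230.381],[-1.5727,0,-.34776]),
([-0.574,0.621,0.2,1.657,-0.151,0.878,0.253],[566.37,242.795,198.975],[-1.57,0,-1.005]),
([-0.481,0.834,0.137,1.788,-0.205,0.528,0.341],[570.075,208.501,34.533],[-1.565,0,-1.019]),
([-0.453,0.845,0.132,1.782,-0.202,0.527,0.361],[575.672,195.838,28.779],[-1.569,.002,-1.02]),
([-0.587,0.701,0.183,1.776,-0.19,0.677,0.255],[544.564,247.662,118.714],[-1.567,.001,-1.017]),
([-0.636,0.6,0.232,1.718,-0.175,0.845,0.223],[537.573,254.904,195.827],[-1.572,0,-1.021]),
([-0.553,0.889,0.147,1.773,-0.244,0.496,0.306],[559.672,248.329,4.856],[-1.569,.001,-1.02]),
([-0.608,0.623,0.234,1.675,-0.181,0.863,0.253],[559.231,248.253,194.655],[-1.569,.001,-1.02]),
([0.925,0.461,-0.812,2.182,0.77,0.244,1.185],[533.008,-142.042,226.945],[-1.555,-.466,.083]),
([0.946,0.464,-0.821,2.183,0.784,0.245,1.18],[531.037,-149.514,226.793],[-1.557,-.468,.077])]
def T(x=0,y=0,z=0):
    M=np.eye(4);M[:3,3]=x,y,z;return M
def RZ(a):
    M=np.eye(4);M[:3,:3]=rz(a);return M
def RY(a):
    M=np.eye(4);M[:3,:3]=[[np.cos(a),0,np.sin(a)],[0,1,0],[-np.sin(a),0,np.cos(a)]];return M
def fk(q,k,s,toolM):
    d1,d3,a3,a4,d5,a6,d7,o1=k[:8]
    return (RZ(s[0]*q[0]+o1)@T(z=d1)@RY(s[1]*q[1])@RZ(s[2]*q[2])@T(x=a3,z=d3)@RY(s[3]*q[3])@T(x=a4,z=d5)@RZ(s[4]*q[4])@RY(s[5]*q[5])@T(x=a6)@RZ(s[6]*q[6]+k[8])@T(z=d7)@toolM)
TM=np.eye(4); TM[:3,:3]=np.array([[1,0,0],[0,0,-1],[0,1,0]]).T  # tool y = flange z ; 
TM[:3,:3]=np.c_[[1,0,0],[0,0,1],[0,-1,0]]
E
cat > fitk.py <<'E'
from kin import *
import itertools
best=[]
for sg in itertools.product((1,-1),repeat=4):
    s=[sg[0],1,sg[1],1,sg[2],1,sg[3]]
    def f(k):
        r=[]
        for q,p,e in D:
            M=fk(q,k,s,TM); r+=list((M[:3,3]-p)/3)+list(Rn.from_matrix(M[:3,:3].T@tool(e)).as_rotvec()*100)
        return np.array(r)
    for yo in (0,np.pi/2,np.pi,-np.pi/2):
        k0=[300,300,0,0,350,50,300,0,yo]
        R=least_squares(f,k0,loss="soft_l1"); best.append((R.cost,s,R.x,np.abs(f(R.x)).max()))
best.sort(key=lambda b:b[0]); np.set_printoptions(precision=3,suppress=True)
for b in best[:3]: print(b)
pickle.dump(best[0],open("kin.pkl","wb"))
E
python3 fitk.py
python3 - <<'E'
import cv2
t=cv2.imread("pics/w9.png"); cv2.imwrite("pics/w9c.png",cv2.resize(t[190:310,110:260],None,fx=5,fy=5,interpolation=cv2.INTER_CUBIC))
E
```

```text
(np.float64(3.5749200566154924), [-1, 1, -1, 1, -1, 1, -1], array([310.107, 540.976,  -0.121, -14.28 , 381.987,  -2.799, 318.013,
        -0.044, 632.988]), np.float64(2.0168388129035275))
(np.float64(3.574920056643988), [-1, 1, -1, 1, -1, 1, -1], array([ 310.107,  540.976,   -0.121,  -14.28 ,  381.987,   -2.799,
        318.013,   -0.044, -629.932]), np.float64(2.016838826921939))
(np.float64(3.574920056655533), [-1, 1, -1, 1, -1, 1, -1], array([ 310.107,  540.976,   -0.121,  -14.28 ,  381.987,   -2.799,
        318.013,   -0.044, -629.932]), np.float64(2.0168381954728067))
```

View pics/w9c.png

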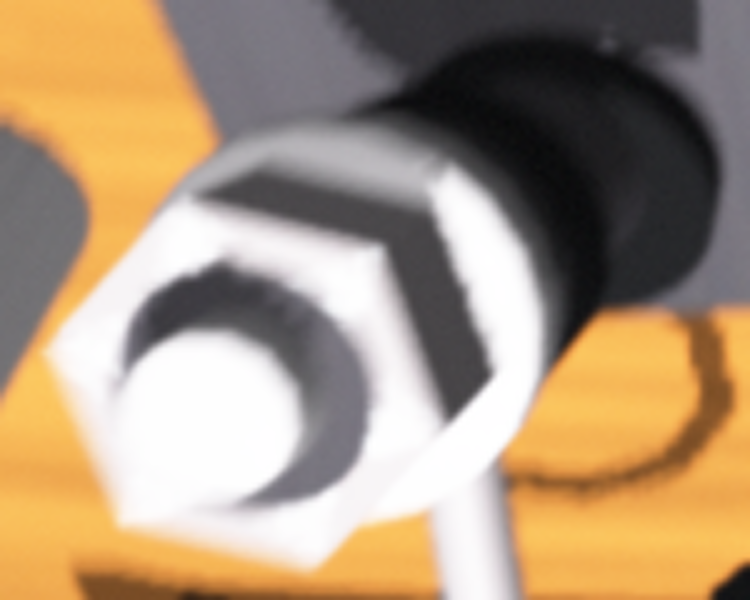

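```bash
cat > nutfit.py <<'E'
from h import *
np.set_printoptions(precision=3,suppress=True)
w=pickle.load(open("pics/w9.pkl","rb"))
U=crop([(190,198),(380,248),(445,420),(318,570),(122,525),(48,352)],5,(110,190))
Ub=crop([(430,170),(495,375)],5,(110,190)) # hints: bottom corners (not used)
def nut(p):
    x,y,yaw,a=p[:4]; z=p[4] if len(p)>4 else 150; lean=p[5] if len(p)>5 else .5
    B=rz(yaw)@Rn.from_euler("y",-lean).as_matrix(); c=np.array([x,y,z])
    ang=a+np.pi/6+np.arange(6)*np.pi/3
    return c,B,lambda h:c+np.c_[25.4*np.cos(ang),25.4*np.sin(ang),np.full(6,h)]@B.T
def best(P0,n):
    out=None
    for sh in range(6):
        for rev in (1,):
            f=lambda p:(np.roll(proj(w,nut(p)[2](14.)),sh,0)[::rev]-U).ravel()
            r=least_squares(f,P0[:n]); 
            if out is None or r.cost<out.cost: out=r
    f=None
    return out
def best2(P0,n):
    out=None
    for rev in (1,-1):
      for sh in range(6):
        f=lambda p:(np.roll(proj(w,nut(p)[2](14.)),sh,0)[::rev]-U).ravel()
        r=least_squares(f,P0[:n])
        if out is None or r.cost<out.cost: out=r
    return out
if __name__=="__main__":
    for n in (4,5,6):
        r=best2([588,-233,.12,0.,150,.5],n); print(n,r.cost,r.x,"a mod60",np.degrees(r.x[3])%60); print(r.fun.reshape(-1,2).T)
    # stand from nut
    U4=crop([(42,268),(268,232),(322,528),(98,566)],4.4,(365,140))
    t=pickle.load(open("pics/top1.pkl","rb"));s=pickle.load(open("pics/scene1.pkl","rb"))
    n=nut(r.x[:4]);
    for d,nm in ((t,"top"),(s,"scene")): print(nm,proj(d,n[0]+n[1]@[0,0,26]))
    print("obs stud top 416.1,228.2 ; 234.6,278.2")
    # bottles
    print("developer base/spray base scene:",ray(s,[(309,333),(196,366)],0))
    print("tops: dev",ray(s,[(309,290)],190),ray(t,[(351,197)],190),"spray",ray(s,[(188,330)],170),ray(t,[(463,186)],170))
E
python3 nutfit.py
```

```text
4 10.717004753028455 [ 589.225 -237.966    6.123   -3.202] a mod60 56.53090509929902
[[-2.316  0.769  0.974  0.746  0.302 -0.357]
 [ 1.56   0.822  1.812 -2.201 -0.786 -1.379]]
5 10.614857683856652 [ 588.3   -237.394   -0.139   -1.125  150.873] a mod60 55.566721229358606
[[-2.428  0.793  1.11   0.825  0.281 -0.453]
 [ 1.36   0.707  1.951 -1.946 -0.664 -1.458]]
6 3.4547021797029274 [ 593.607 -238.728   -0.081    0.953  149.385    0.697] a mod60 54.622748990220785
[[-0.921  0.535  0.219 -0.228 -0.391  0.788]
 [ 1.042 -0.833  0.756 -0.955  0.898 -0.912]]
top [[417.214 226.178]]
scene [[233.917 280.501]]
obs stud top 416.1,228.2 ; 234.6,278.2
developer base/spray base scene: [[ 675.02   -75.344    0.   ]
 [ 688.51  -373.396    0.   ]]
tops: dev [[668.348 -72.857 190.   ]] [[658.848 -70.508 190.   ]] spray [[ 686.369 -361.084  170.   ]] [[ 684.26 -362.08  170.  ]]
```

```bash
python3 -m inch '[0,0,0,0,0,0,0, 0,0,0,0,0,0,0, 0,0,0,0,0,0,0, 0,0,0,0,0,0,0]'
python3 - <<'E'
from h import *
st(); snap("wrist","w10"); s=st()
t=cv2.imread("pics/w10.png"); cv2.imwrite("pics/w10c.png",cv2.resize(t[190:310,110:260],None,fx=5,fy=5,interpolation=cv2.INTER_CUBIC))
cv2.imwrite("pics/w10d.png",cv2.resize(t[40:270,60:310],None,fx=3,fy=2.6,interpolation=cv2.INTER_CUBIC))
E
```

```text
clock: 14.5
eef_pos: [535.9, -138.7, 229.4]
tool_rot: [-1.558, -0.47, 0.087]
force: [0.4, -0.2, -4.2]
width: 22.4
14.5 [ 535.92  -138.65   229.409] [-1.558 -0.47   0.087] F [ 0.438 -0.167 -4.157] w 22.36215389271011 q [ 0.912  0.456 -0.805  2.179  0.762  0.243  1.187]
14.55 [ 536.017 -138.774  229.59 ] [-1.558 -0.47   0.087] F [ 0.624 -0.418 -3.27 ] w 22.478188239639795 q [ 0.912  0.455 -0.805  2.179  0.762  0.243  1.187]
```

View pics/w10c.png

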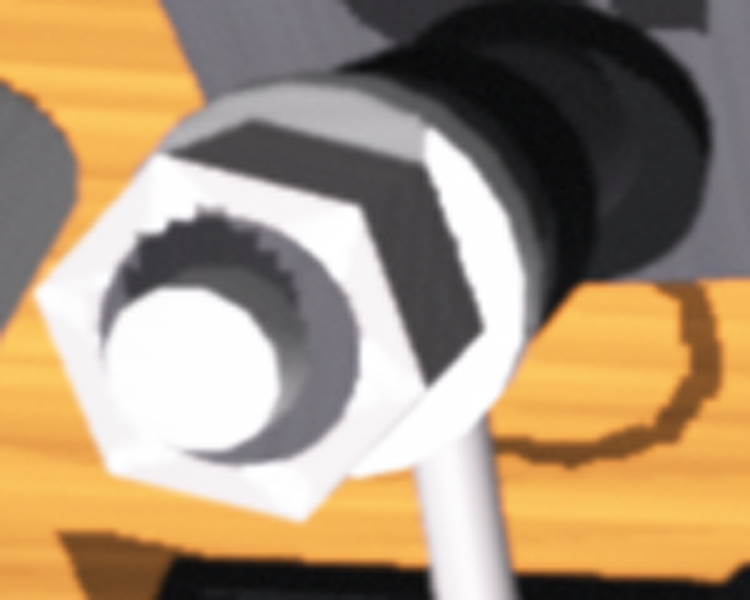

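View pics/w10.png

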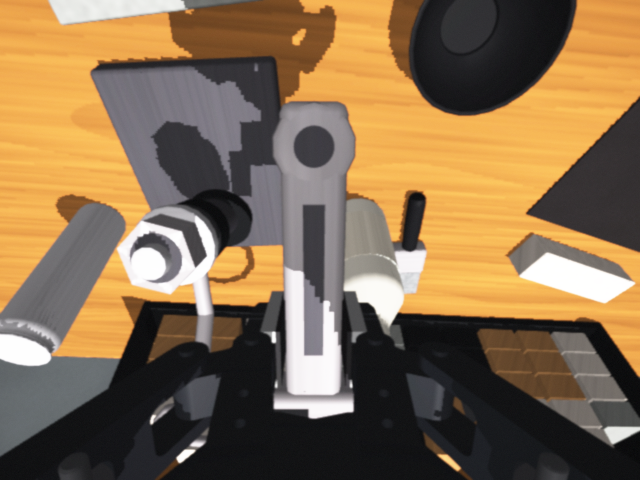

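```bash
cat > nutfit2.py <<'E'
from nutfit import *
w=pickle.load(open("pics/w10.pkl","rb"))
O=(110,190)
U=crop([(158,155),(362,205),(428,388),(302,520),(108,472),(35,292)],5,O)
Ub=crop([(250,118),(422,163),(485,328)],5,O)
def run(n,P0,ht=14.):
    out=None
    for rev in (1,-1):
      for sh in range(6):
        def f(p):
            n_=nut(p); a=np.roll(proj(w,n_[2](ht)),sh,0)[::rev]; b=np.roll(proj(w,n_[2](-14.)),sh,0)[::rev]
            return np.r_[(a-U).ravel(),(b[:3]-Ub).ravel()]
        r=least_squares(f,P0[:n])
        if out is None or r.cost<out.cost: out=r
    return out
if __name__=="__main__":
    for ht in (14.,12.5):
      for n in (4,5,6):
        r=run(n,[588,-233,.12,0.,150,.5],ht); print(ht,n,r.cost,r.x,"dir psi options deg",(np.degrees(r.x[3])+30)%60,"abs",np.degrees(r.x[3]+r.x[2])%60)
        if n!=5: print(r.fun.reshape(-1,2).T)
E
python3 nutfit2.py
```

```text
14.0 4 0.8504522031740501 [ 587.126 -235.314    0.062    0.8  ] dir psi options deg 15.853848283219975 abs 49.40062678304825
[[ 0.245 -0.311 -0.071  0.055  0.317 -0.223 -0.623  0.754 -0.133]
 [ 0.001  0.24   0.253 -0.492 -0.047  0.097 -0.181  0.033  0.042]]
14.0 5 0.8460803696595277 [ 586.993 -235.251    0.062    1.847  150.134] dir psi options deg 15.848332044843858 abs 49.40424271142298
14.0 6 0.7774779979352666 [ 587.008 -235.24     0.061   -1.291  150.183    0.507] dir psi options deg 16.004415176355096 abs 49.522134187788865
[[ 0.25  -0.298 -0.049  0.039  0.249 -0.261 -0.598  0.779 -0.096]
 [-0.133  0.041  0.139 -0.442  0.044  0.087 -0.024  0.125  0.187]]
12.5 4 2.2872051354801934 [ 587.537 -235.744    0.088   -1.315] dir psi options deg 14.650002183924798 abs 49.68614855681223
[[ 0.488 -0.534 -0.345  0.109  0.844  0.445 -0.894  0.319 -0.53 ]
 [-0.004  0.192 -0.001 -0.976 -0.577 -0.164  0.234  0.454  0.466]]
12.5 5 1.2508893158703922 [ 585.483 -234.754    0.092   -1.318  152.077] dir psi options deg 14.47494584846362 abs 49.76916864884558
12.5 6 1.2505296015703193 [ 585.482 -234.754    0.092   -0.271  152.074    0.499] dir psi options deg 14.46349107404599 abs 49.75980632485174
[[ 0.147 -0.392 -0.012  0.181  0.486 -0.134 -0.925  0.676 -0.026]
 [-0.291  0.026  0.287 -0.391 -0.101 -0.105 -0.126  0.192  0.576]]
```

```bash
cat > ik.py <<'E'
from kin import *
kb=pickle.load(open("kin.pkl","rb")); S,K=kb[1],kb[2]
lo=np.array([-3.06,-.37,-1.25,.18,-1.1,.23,-2.94])+.01; hi=np.array([3.06,2.12,1.32,2.47,4.24,1.98,2.94])-.01
rng=np.random.default_rng(0)
def ik(p,R,q0=None,n=12):
    def f(q):
        M=fk(q,K,S,TM); return np.r_[(M[:3,3]-p)/5,Rn.from_matrix(M[:3,:3].T@R).as_rotvec()*50]
    best=None
    for i in range(n):
        s=q0 if (i==0 and q0 is not None) else rng.uniform(np.maximum(lo,[-1,-.3,-1.2,.3,-1,.25,-2.5]),np.minimum(hi,[2,1.5,1.2,2.4,2,1.5,2.5]))
        r=least_squares(f,np.clip(s,lo+1e-6,hi-1e-6),bounds=(lo,hi),max_nfev=60)
        if best is None or r.cost<best.cost: best=r
        if best.cost<1e-3: break
    M=fk(best.x,K,S,TM); return best.x,np.linalg.norm(M[:3,3]-p),np.linalg.norm(Rn.from_matrix(M[:3,:3].T@R).as_rotvec())
NC=np.array([587.1,-235.3,150.]); NB=rz(.07)@Rn.from_euler("y",-.5).as_matrix()
def pose(psi,dx=0,dz=0,dy=0,pit=0.):
    x=NB@[np.cos(psi),np.sin(psi),0]; y=-NB[:,2]; R=np.c_[x,y,np.cross(x,y)]
    m=NC+R@[dx,-dz,dy]     # mouth point; 
    R=R@Rn.from_rotvec([0,0,-pit]).as_matrix()   # pit>0 : tool x turned toward -y(tool) ... checked by print
    return m-R@[100,-8.1,0],R
if __name__=="__main__":
    np.set_printoptions(precision=2,suppress=True)
    for pit in (0,.12,-.12):
      for k in (15.85,75.85,-44.15,-104.15):
        q=None
        for dx,ps in ((-60,k),(0,k),(0,k-20),(0,k-40)):
            p,R=pose(np.radians(ps),dx,pit=pit); q1,e,er=ik(p,R,q); q=q1
            print(pit,k,dx,ps,"p",p.round(0),"err",round(e,1),round(er,3),q1)
E
python3 ik.py
```

```text
0 15.85 -60 15.85 p [ 459. -288.   69.] err 0.0 0.0 [ 1.28  0.88 -0.83  2.26  2.2   0.27  0.52]
0 15.85 0 15.85 p [ 509. -268.   97.] err 0.0 0.0 [ 1.21  0.86 -0.9   2.19  1.87  0.31  0.74]
0 15.85 0 -4.15 p [ 503. -234.   95.] err 0.0 0.0 [ 1.11  0.81 -0.82  2.26  2.15  0.28  0.04]
0 15.85 0 -24.15 p [ 508. -200.   99.] err 0.0 0.0 [ 1.07  0.81 -0.87  2.29  2.15  0.36 -0.37]
0 75.85 -60 75.85 p [ 568. -392.  124.] err 0.0 0.0 [ 1.25  0.91 -0.89  1.85  0.92  0.37  2.86]
0 75.85 0 75.85 p [ 576. -333.  131.] err 0.0 0.0 [ 1.12  0.81 -0.76  1.93  0.88  0.24  2.78]
0 75.85 0 55.849999999999994 p [ 548. -321.  116.] err 0.0 0.0 [ 1.19  0.84 -0.84  2.02  1.27  0.26  2.07]
0 75.85 0 35.849999999999994 p [ 524. -298.  104.] err 0.0 0.0 [ 1.2   0.84 -0.84  2.11  1.6   0.24  1.39]
0 -44.15 -60 -44.15 p [ 483. -131.   88.] err 1.4 0.012 [ 0.72  0.69 -0.51  2.45  2.93  0.4  -1.67]
0 -44.15 0 -44.15 p [ 523. -170.  108.] err 0.0 0.0 [ 0.88  0.71 -0.67  2.29  2.41  0.25 -1.09]
0 -44.15 0 -64.15 p [ 547. -148.  122.] err 0.0 0.0 [ 1.06  0.92 -1.16  2.26  1.85  0.63 -0.88]
0 -44.15 0 -84.15 p [ 575
[... 2995 characters left out ...]
-44.15 0 -44.15 p [ 517. -170.  119.] err 0.0 0.0 [ 0.99  0.73 -0.82  2.21  1.41  0.24 -0.06]
-0.12 -44.15 0 -64.15 p [ 541. -148.  132.] err 0.0 0.0 [ 0.98  0.74 -0.87  2.19  1.4   0.25 -0.44]
-0.12 -44.15 0 -84.15 p [ 569. -137.  149.] err 0.0 0.0 [ 0.99  0.76 -0.94  2.14  1.4   0.29 -0.8 ]
-0.12 -104.15 -60 -104.15 p [609. -78. 172.] err 0.0 0.0 [ 0.81  0.7  -0.87  2.11  1.48  0.24 -1.35]
-0.12 -104.15 0 -104.15 p [ 600. -137.  165.] err 0.0 0.0 [ 0.94  0.74 -0.9   2.09  1.32  0.24 -1.08]
-0.12 -104.15 0 -124.15 p [ 629. -149.  180.] err 0.0 0.0 [ 0.93  0.74 -0.9   2.03  1.28  0.24 -1.38]
-0.12 -104.15 0 -144.15 p [ 652. -172.  192.] err 0.0 0.0 [ 0.94  0.75 -0.9   1.98  1.25  0.25 -1.68]
```

```bash
cat > path.py <<'E'
from ik import *
np.set_printoptions(precision=2,suppress=True)
q=np.array([0.912,0.455,-0.805,2.179,0.762,0.243,1.187])
M=fk(q,K,S,TM); print("fk now",M[:3,3],Rn.from_matrix(M[:3,:3]).as_euler("xyz"))
p0=M[:3,3];R0=M[:3,:3]
c,Rc=cmd(); print("cmd IK",ik(c,Rc,q,1))
def interp(p0,R0,p1,R1,n):
    rv=Rn.from_matrix(R0.T@R1).as_rotvec()
    for i in range(1,n+1): yield p0+(p1-p0)*i/n, R0@Rn.from_rotvec(rv*i/n).as_matrix()
for nm,a in (("above",dict(psi=np.radians(15.85),dx=-60,dz=60,pit=-.08)),("in",dict(psi=np.radians(15.85),dx=-50,pit=-.08)),("seat",dict(psi=np.radians(15.85),pit=-.08)),("turn",dict(psi=np.radians(-22),pit=-.08))):
    p1,R1=pose(**a)
    for p,R in interp(p0,R0,p1,R1,4):
        q,e,er=ik(p,R,q,1); print(nm,p,round(e,1),round(er,3),q)
    p0,R0=p1,R1
E
python3 path.py
```

```text
fk now [ 535.56 -138.79  230.27] [-1.58 -0.47  0.09]
cmd IK (array([ 1.  ,  0.48, -0.88,  2.17,  0.74,  0.24,  1.27]), np.float64(0.2978077068879382), np.float64(0.004027825554349436))
above [ 508.29 -176.7   204.86] 0.7 0.006 [ 1.04  0.51 -0.86  2.22  0.95  0.24  1.16]
above [ 481.02 -214.62  179.45] 0.1 0.0 [ 1.16  0.58 -0.9   2.25  1.2   0.24  1.09]
above [ 453.76 -252.54  154.05] 0.4 0.003 [ 1.25  0.65 -0.9   2.26  1.32  0.24  1.14]
above [ 426.49 -290.46  128.64] 0.4 0.003 [ 1.36  0.73 -0.93  2.27  1.45  0.29  1.19]
in [ 435.72 -289.13  116.63] 0.1 0.001 [ 1.29  0.73 -0.85  2.26  1.57  0.24  1.06]
in [ 444.95 -287.79  104.62] 1.1 0.009 [ 1.26  0.76 -0.83  2.24  1.59  0.25  1.04]
in [ 454.18 -286.46   92.61] 1.4 0.012 [ 1.23  0.78 -0.81  2.23  1.66  0.26  0.97]
in [ 463.41 -285.13   80.6 ] 0.2 0.001 [ 1.18  0.8  -0.75  2.23  1.88  0.24  0.75]
seat [ 473.7  -280.99   86.36] 0.2 0.002 [ 1.16  0.79 -0.76  2.22  1.81  0.24  0.8 ]
seat [ 483.99 -276.84   92.13] 0.5 0.005 [ 1.13  0.78 -0.75  2.2   1.76  0.24  0.82]
seat [ 494.28 -272.7    97.89] 0.8 0.007 [ 1.11  0.77 -0.75  2.19  1.7   0.24  0.86]
seat [ 504.57 -268.56  103.66] 0.3 0.003 [ 1.09  0.76 -0.75  2.17  1.59  0.24  0.95]
turn [ 504.19 -252.3   104.08] 0.9 0.008 [ 1.07  0.75 -0.76  2.17  1.51  0.24  0.84]
turn [ 503.82 -236.04  104.49] 0.9 0.008 [ 1.06  0.75 -0.77  2.19  1.55  0.24  0.62]
turn [ 503.45 -219.78  104.91] 1.2 0.011 [ 1.04  0.75 -0.78  2.21  1.57  0.24  0.41]
turn [ 503.08 -203.52  105.33] 1.4 0.013 [ 1.03  0.75 -0.79  2.22  1.61  0.24  0.18]
```

```bash
cat > go.py <<'E'
# usage: go.py psi_deg dx dz pit [dy]  -> delta from measured pose and from cmd
from ik import *
np.set_printoptions(precision=3,suppress=True)
a=list(map(float,sys.argv[1:])); 
p1,R1=pose(np.radians(a[0]),a[1],a[2],a[4] if len(a)>4 else 0,a[3])
s=st(); R0=tool(s["tool_rot"]); print("target",p1,Rn.from_matrix(R1).as_euler("xyz"))
print("meas:",*delta(s["eef_pos"],R0,p1,R1))
c,Rc=cmd(); print("cmd:",*delta(c,Rc,p1,R1))
E
python3 go.py 15.85 -60 60 -.08
```

```text
14.55 [ 536.017 -138.774  229.59 ] [-1.558 -0.47   0.087] F [ 0.624 -0.418 -3.27 ] w 22.478188239639795 q [ 0.912  0.455 -0.805  2.179  0.762  0.243  1.187]
target [ 426.487 -290.457  128.64 ] [-1.713 -0.4    0.37 ]
meas: [-15.478   3.282 -14.199] [ -2.   -14.92   3.01]
cmd: [-16.26    3.385 -12.759] [ -1.9  -13.25   4.73]
```

```bash
python3 -m inch '[0,-7,1,-7,-1,-7,1.5, 0,-15.5,3.3,-14.2,-2,-14.9,3, 0,-15.5,3.3,-14.2,-2,-14.9,3, 0,-15.5,3.3,-14.2,-2,-14.9,3, 0,-15.5,3.3,-14.2,-2,-14.9,3, 0,-15.5,3.3,-14.2,-2,-14.9,3, 0,-15.5,3.3,-14.2,-2,-14.9,3, 0,-15.5,3.3,-14.2,-2,-14.9,3]'
python3 go.py 15.85 -60 60 -.08
```

```text
clock: 15.35
eef_pos: [427.5, -290.7, 129.5]
tool_rot: [-1.715, -0.403, 0.37]
force: [0.1, 0.4, -3.5]
width: 22.2
15.35 [ 427.466 -290.7    129.507] [-1.715 -0.403  0.37 ] F [ 0.13   0.431 -3.532] w 22.21253009429107 q [ 1.324  0.697 -0.877  2.273  1.509  0.251  1.121]
target [ 426.487 -290.457  128.64 ] [-1.713 -0.4    0.37 ]
meas: [-0.11   0.039  0.064] [ 0.07 -0.01  0.15]
cmd: [-16.26    3.385 -12.759] [ -1.9  -13.25   4.73]
```

That move landed within 1 mm. Next is the nut plane, 50 mm short of seating.

```bash
python3 go.py 15.85 -50 0 -.08
```

```text
15.35 [ 427.466 -290.7    129.507] [-1.715 -0.403  0.37 ] F [ 0.13   0.431 -3.532] w 22.21253009429107 q [ 1.324  0.697 -0.877  2.273  1.509  0.251  1.121]
target [ 463.413 -285.13    80.597] [-1.713 -0.4    0.37 ]
meas: [1.352 5.943 0.071] [ 0.07 -0.01  0.15]
cmd: [-15.288   9.389 -12.673] [ -1.9  -13.25   4.73]
```

```bash
python3 -m inch '[0,1.3,2,0,0,0,0, 0,1.3,4,0,0,0,0, 0,1.35,5.9,0.05,0,0,0, 0,1.35,5.9,0.05,0,0,0, 0,1.35,5.9,0.05,0,0,0]'
python3 go.py 15.85 -50 0 -.08
python3 - <<'E'
from h import *
for n,o in (("top",(385,200)),("scene",(200,250))):
    snap(n,n+"11"); t=cv2.imread(f"pics/{n}11.png"); x,y=o
    cv2.imwrite(f"pics/{n}11c.png",cv2.resize(t[y:y+80,x-20:x+80],None,fx=7,fy=7,interpolation=cv2.INTER_CUBIC))
snap("wrist","w11")
E
```

```text
clock: 15.85
eef_pos: [462.0, -285.7, 80.5]
tool_rot: [-1.713, -0.402, 0.368]
force: [0.4, -0.3, -3.8]
width: 22.2
15.85 [ 462.041 -285.657   80.472] [-1.713 -0.402  0.368] F [ 0.401 -0.251 -3.759] w 22.19575916197384 q [ 1.252  0.846 -0.892  2.243  1.82   0.366  0.816]
target [ 463.413 -285.13    80.597] [-1.713 -0.4    0.37 ]
meas: [0.14  0.046 0.006] [ 0.   -0.1   0.08]
cmd: [-15.288   9.389 -12.673] [ -1.9  -13.25   4.73]
```

View pics/top11c.png

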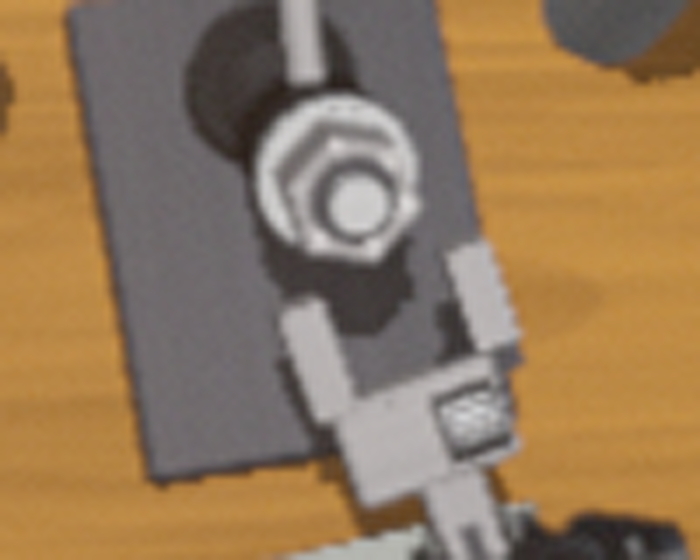

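View pics/scene11c.png

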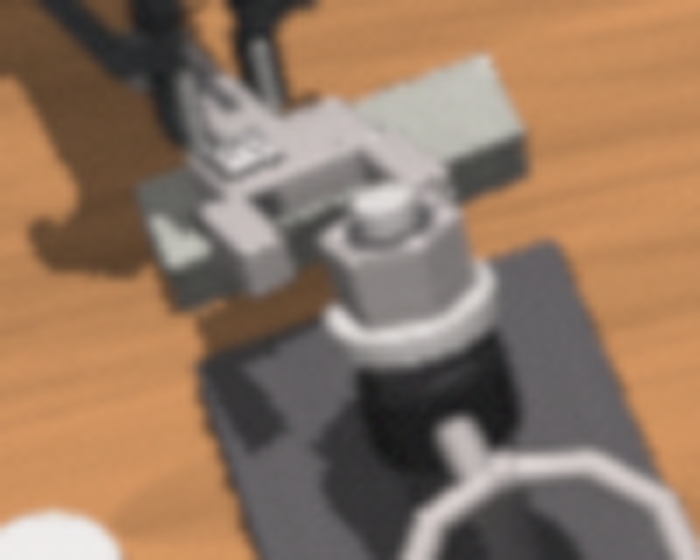

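View pics/w11.png

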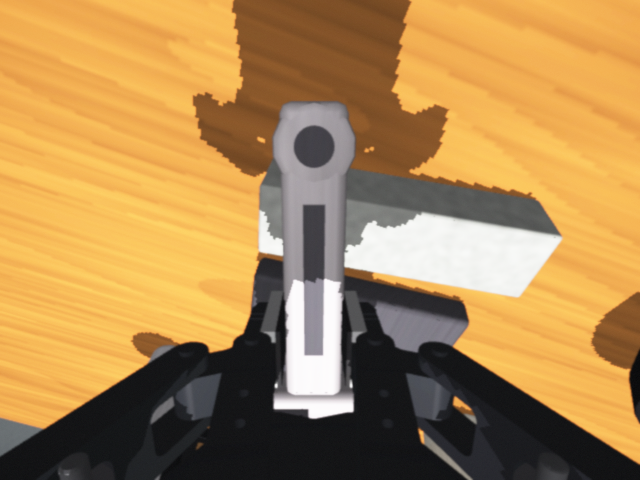

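The top view shows the jaws at (330,…) and (480,…) in the crop, straddling the nut's line of approach, and the scene view agrees on height. I'll check the model-to-image offset for both nut and jaws.

Run:
```python
from ik import *
np.set_printoptions(precision=1,suppress=True)
s=st(); R=tool(s["tool_rot"]); P=s["eef_pos"]
def W(l): # wrench local -> world
    l=np.atleast_2d(l)-[-10,0,1.9]; return P+np.c_[l[:,0],-l[:,2],l[:,1]]@R.T
jt=W([[104,23,20],[104,41,20],[104,-23.3,20],[104,-41,20],[62,23,20]])
ang=np.radians(15.85)+np.arange(6)*np.pi/3
nt=NC+np.c_[25.4*np.cos(ang),25.4*np.sin(ang),np.full(6,14)]@NB.T
st_=NC+NB@[0,0,26]
for n,o in (("top",(365,200)),("scene",(180,250))):
    d=pickle.load(open(f"pics/{n}11.pkl","rb")); im=cv2.imread(f"pics/{n}11c.png")
    f=lambda X:(proj(d,X)-o+.5)*7
    print(n,"jaws",f(jt),"stud",f(st_))
    cv2.polylines(im,[f(nt).astype(int).reshape(-1,1,2)],True,(0,0,255),1)
    for a in f(jt): cv2.circle(im,tuple(a.astype(int)),3,(0,0,255),-1)
    cv2.circle(im,tuple(f(st_)[0].astype(int)),3,(0,255,0),-1)
    cv2.imwrite(f"pics/{n}11o.png",im)
```

```text
16.0 [ 461.431 -287.112   80.923] [-1.715 -0.401  0.367] F [ 0.205 -0.859 -4.028] w 22.564689034538404 q [ 1.253  0.845 -0.892  2.243  1.821  0.367  0.815]
top jaws [[334.086 302.221]
 [288.316 319.163]
 [452.277 258.473]
 [497.637 241.683]
 [370.138 403.855]] stud [[365.736 204.323]]
scene jaws [[401.801 186.394]
 [446.206 168.252]
 [284.874 234.168]
 [239.113 252.865]
 [352.337 144.309]] stud [[382.05  201.261]]
```

View pics/top11o.png

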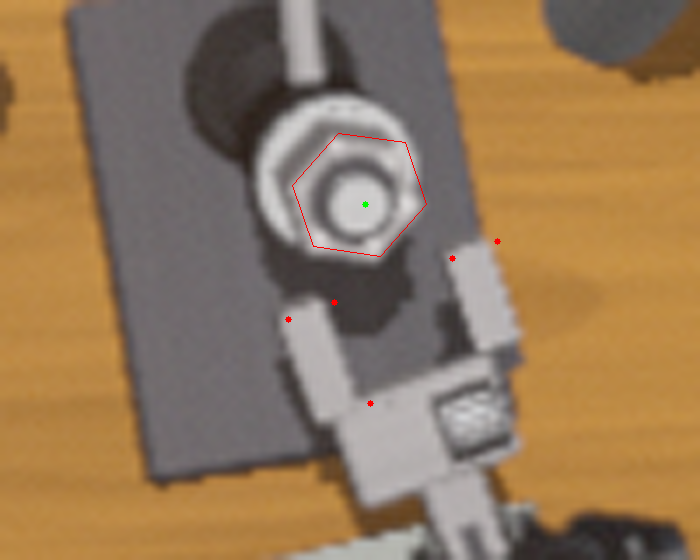

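View pics/scene11o.png

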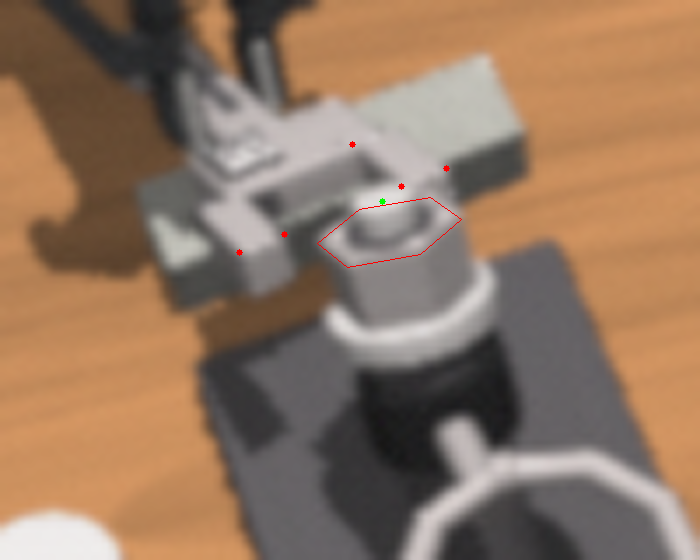

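Both nut and jaws show the same small camera bias, so they're aligned relative to each other to about 1 mm. I'll slide the wrench on.

```bash
python3 go.py 15.85 -22 0 -.08
```

```text
16.0 [ 461.431 -287.112   80.923] [-1.715 -0.401  0.367] F [ 0.205 -0.859 -4.028] w 22.564689034538404 q [ 1.253  0.845 -0.892  2.243  1.821  0.367  0.815]
target [ 486.458 -275.849   93.51 ] [-1.713 -0.4    0.37 ]
meas: [ 3.014 -0.11   0.138] [ 0.15 -0.16  0.04]
cmd: [-12.563   9.405 -12.029] [ -1.9  -13.25   4.73]
```

```bash
python3 -m inch '[0,1,0,0.05,0,0,0, 0,2,0,0.05,0,0,0, 0,2.9,0,0.05,0,0,0, 0,2.9,0,0.05,0,0,0, 0,2.9,0,0.05,0,0,0]'
python3 go.py 15.85 -22 0 -.08; python3 go.py 15.85 -22 0 -.08|head -1
```

```text
clock: 16.5
eef_pos: [486.8, -276.0, 91.9]
tool_rot: [-1.714, -0.403, 0.369]
force: [0.1, 2.7, -4.5]
width: 22.6
16.5 [ 486.814 -275.952   91.941] [-1.714 -0.403  0.369] F [ 0.053  2.654 -4.468] w 22.55425657833086 q [ 1.19   0.818 -0.876  2.207  1.726  0.351  0.858]
target [ 486.458 -275.849   93.51 ] [-1.713 -0.4    0.37 ]
meas: [ 0.034 -0.158  0.   ] [ 0.05 -0.1   0.13]
cmd: [-12.563   9.405 -12.029] [ -1.9  -13.25   4.73]
16.5 [ 486.814 -275.952   91.941] [-1.714 -0.403  0.369] F [ 0.053  2.654 -4.468] w 22.55425657833086 q [ 1.19   0.818 -0.876  2.207  1.726  0.351  0.858]
```

```bash
python3 -m inch '[0,0.7,-0.1,0,0,0,0, 0,1.4,-0.1,0,0,0,0, 0,2.1,-0.1,0,0,0,0, 0,2.1,-0.1,0,0,0,0]'
python3 go.py 15.85 0 0 -.08
python3 - <<'E'
from h import *
for n,o in (("top",(385,200)),("scene",(200,250))):
    snap(n,n+"12"); t=cv2.imread(f"pics/{n}12.png"); x,y=o
    cv2.imwrite(f"pics/{n}12c.png",cv2.resize(t[y:y+80,x-20:x+80],None,fx=7,fy=7,interpolation=cv2.INTER_CUBIC))
E
```

```text
clock: 16.9
eef_pos: [504.4, -269.2, 100.7]
tool_rot: [-1.713, -0.402, 0.368]
force: [-2.9, 2.5, -2.5]
width: 22.1
16.9 [ 504.43  -269.191  100.714] [-1.713 -0.402  0.368] F [-2.916  2.509 -2.511] w 22.076844645981488 q [ 1.148  0.799 -0.865  2.178  1.638  0.345  0.911]
target [ 504.565 -268.556  103.657] [-1.713 -0.4    0.37 ]
meas: [ 0.148 -0.262  0.017] [ 0.05 -0.14  0.09]
cmd: [-10.422   9.417 -11.522] [ -1.9  -13.25   4.73]
```

View pics/top12c.png

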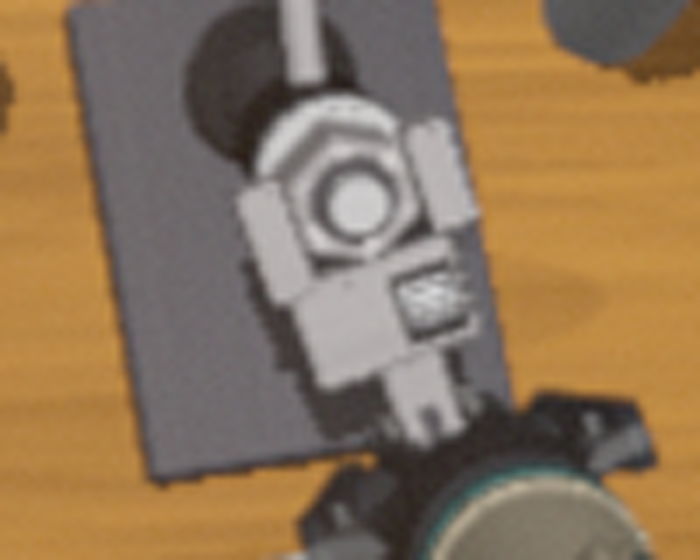

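View pics/scene12c.png

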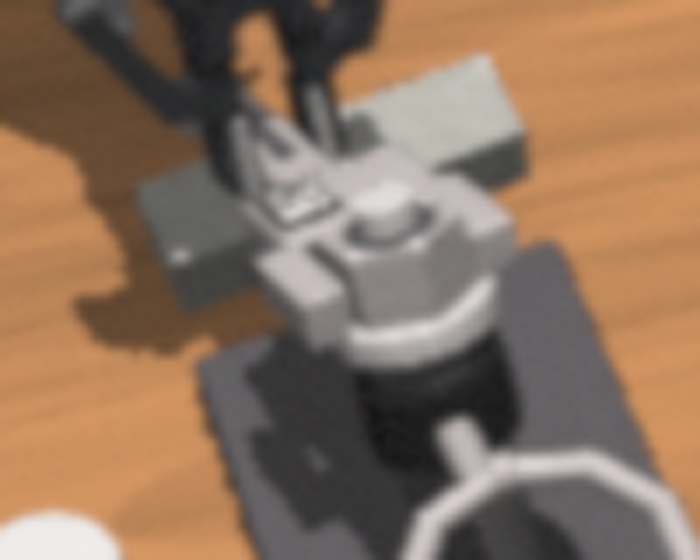

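The wrench is seated on the nut, with the jaws flanking the hex at (355,205) in the top crop. Next I'll work out the turning rows.

Run:
```python
from ik import *
np.set_printoptions(precision=2,suppress=True)
p0,R0=pose(np.radians(15.85),0,0,0,-.08)
for t in (4,8,12,16,20,24,28,32,36,40,44,48):
    p,R=pose(np.radians(15.85-t),0,0,0,-.08); a,b=delta(p0,R0,p,R); print(t,a,b)
```

```text
4 [ 0.02 -0.    0.7 ] [0.32 3.99 0.  ]
8 [ 0.1  -0.01  1.4 ] [0.64 7.97 0.  ]
12 [ 0.22 -0.02  2.09] [ 0.96 11.96  0.  ]
16 [ 0.39 -0.03  2.77] [ 1.28 15.95  0.  ]
20 [ 0.6  -0.05  3.43] [ 1.6  19.94  0.  ]
24 [ 0.86 -0.07  4.08] [ 1.92 23.92  0.  ]
28 [ 1.17 -0.09  4.71] [ 2.24 27.91  0.  ]
32 [ 1.52 -0.12  5.32] [ 2.56 31.9   0.  ]
36 [ 1.91 -0.15  5.9 ] [ 2.88 35.88  0.  ]
40 [ 2.34 -0.19  6.45] [ 3.2  39.87  0.  ]
44 [ 2.81 -0.23  6.97] [ 3.52 43.86  0.  ]
48 [ 3.31 -0.27  7.46] [ 3.84 47.85  0.  ]
```

```bash
python3 -m inch '[0,0.1,-0.2,0,0,0,0, 0,0.1,-0.2,0,0,0,0, 0,0.12,-0.2,0.7,0.3,4,0, 0,0.2,-0.21,1.4,0.6,8,0, 0,0.32,-0.22,2.1,1,12,0, 0,0.5,-0.23,2.77,1.3,16,0, 0,0.7,-0.25,3.43,1.6,20,0, 0,0.96,-0.27,4.08,1.9,24,0, 0,0.96,-0.27,4.08,1.9,24,0]'
python3 go.py -8.15 0 0 -.08
python3 - <<'E'
from h import *
for n,o in (("top",(385,200)),):
    snap(n,n+"13"); t=cv2.imread(f"pics/{n}13.png"); x,y=o
    cv2.imwrite(f"pics/{n}13c.png",cv2.resize(t[y:y+80,x-20:x+80],None,fx=7,fy=7,interpolation=cv2.INTER_CUBIC))
E
```

```text
clock: 17.9
eef_pos: [497.1, -226.0, 100.4]
tool_rot: [-1.492, -0.413, -0.09]
force: [-3.9, 5.4, -6.3]
width: 22.3
17.9 [ 497.119 -225.974  100.37 ] [-1.492 -0.413 -0.09 ] F [-3.943  5.406 -6.331] w 22.349154557829507 q [ 1.155  0.828 -0.967  2.233  1.685  0.417  0.39 ]
target [ 499.202 -227.205  102.314] [-1.496 -0.415 -0.085]
meas: [ 0.278 -0.098 -0.096] [-0.15 -0.28 -0.06]
cmd: [-10.517   9.517  -7.353] [-0.94 10.74  4.45]
```

View pics/top13c.png

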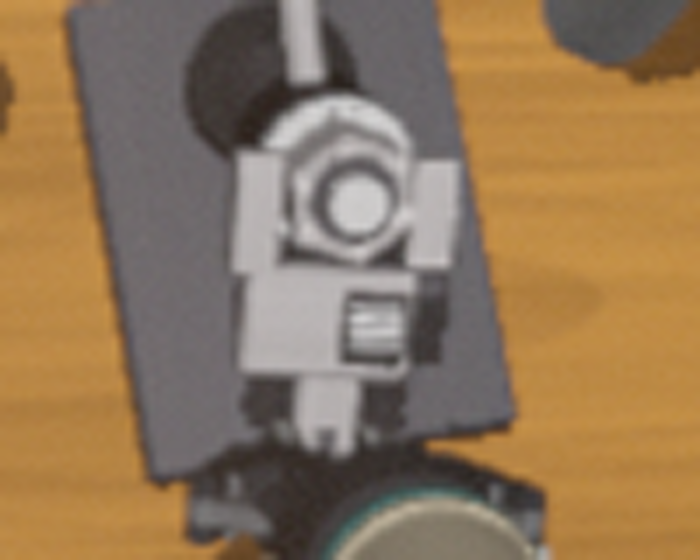

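```bash
python3 -m inch '[0,0.15,-0.05,0.6,0.3,4,0, 0,0.3,-0.1,1.3,0.6,8,0, 0,0.42,-0.1,2.0,1,12,0, 0,0.6,-0.1,2.68,1.3,16,0, 0,0.6,-0.1,2.68,1.3,16,0, 0,0.6,-0.1,2.68,1.3,16,0]'
python3 go.py -24.15 0 0 -.08
python3 - <<'E'
from h import *
for n,o in (("top",(385,200)),("scene",(200,250))):
    snap(n,n+"14"); t=cv2.imread(f"pics/{n}14.png"); x,y=o
    cv2.imwrite(f"pics/{n}14c.png",cv2.resize(t[y:y+80,x-20:x+80],None,fx=7,fy=7,interpolation=cv2.INTER_CUBIC))
E
```

```text
clock: 18.55
eef_pos: [502.9, -198.7, 105.2]
tool_rot: [-1.353, -0.37, -0.387]
force: [-4.3, 7.6, -7.8]
width: 22.3
18.55 [ 502.855 -198.665  105.16 ] [-1.353 -0.37  -0.387] F [-4.292  7.586 -7.809] w 22.30115461720785 q [ 1.146  0.846 -1.031  2.246  1.679  0.458  0.078]
target [ 504.126 -199.97   106.038] [-1.358 -0.375 -0.384]
meas: [ 0.187 -0.037 -0.067] [-0.25 -0.21 -0.21]
cmd: [-9.622  9.58  -4.708] [-0.28 26.73  4.18]
```

View pics/top14c.png

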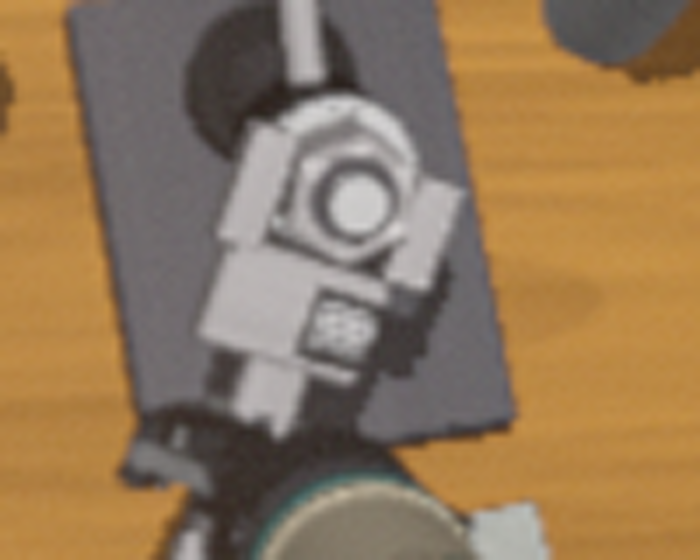

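View pics/scene14c.png

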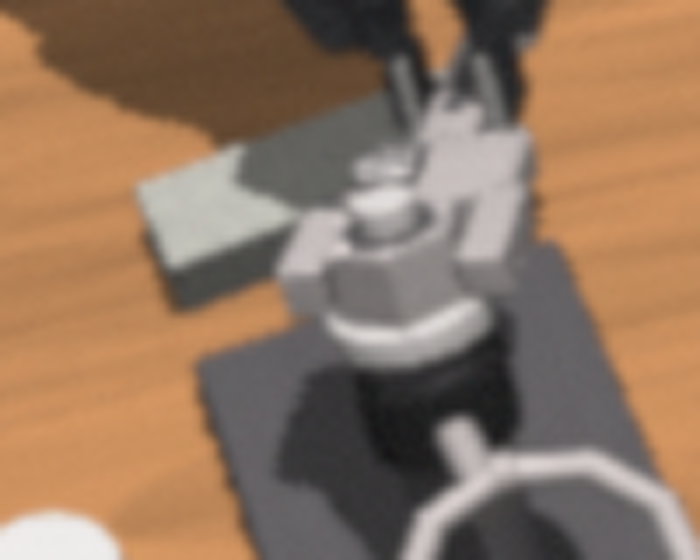

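The nut is turning with the wrench. I'll continue gently until the stop shows in the force.

```bash
python3 -m inch '[0,0.1,0,0.3,0.15,2,0, 0,0.15,0,0.65,0.3,4,0, 0,0.2,0,0.65,0.3,4,0]'
python3 - <<'E'
from cell import ctrl
s=ctrl.read_state(); print(s["torque"])
E
python3 -m inch '[0,0.02,0,0.35,0.15,2,0, 0,0.05,0,0.7,0.3,4,0, 0,0.05,0,0.7,0.3,4,0]'
python3 go.py -32.15 0 0 -.08
python3 - <<'E'
from cell import ctrl
s=ctrl.read_state(); print(s["torque"])
E
```

```text
clock: 18.95
eef_pos: [505.7, -192.3, 106.9]
tool_rot: [-1.321, -0.352, -0.459]
force: [-7.5, 10.0, -6.4]
width: 22.4
[1.49257054 2.41824688 1.72376361]
clock: 19.25
eef_pos: [509.0, -186.2, 108.9]
tool_rot: [-1.291, -0.335, -0.531]
force: [-6.0, 9.7, -5.9]
width: 22.7
19.25 [ 509.047 -186.224  108.933] [-1.291 -0.335 -0.531] F [-5.979  9.683 -5.884] w 22.713109819700495 q [ 1.137  0.853 -1.06   2.244  1.667  0.476 -0.07 ]
target [ 509.043 -187.254  109.204] [-1.297 -0.341 -0.528]
meas: [ 0.058 -0.033 -0.083] [-0.25 -0.25 -0.31]
cmd: [-8.908  9.609 -3.505] [ 0.06 34.72  4.03]
[1.52032561 2.21699666 1.61860073]
```

Run:
```python
from h import *
for n,o in (("top",(385,200)),("scene",(200,250))):
    snap(n,n+"15"); t=cv2.imread(f"pics/{n}15.png"); x,y=o
    cv2.imwrite(f"pics/{n}15c.png",cv2.resize(t[y+5:y+55,x:x+60],None,fx=12,fy=12,interpolation=cv2.INTER_CUBIC))
```

```text
(no output)
```

View pics/top15c.png

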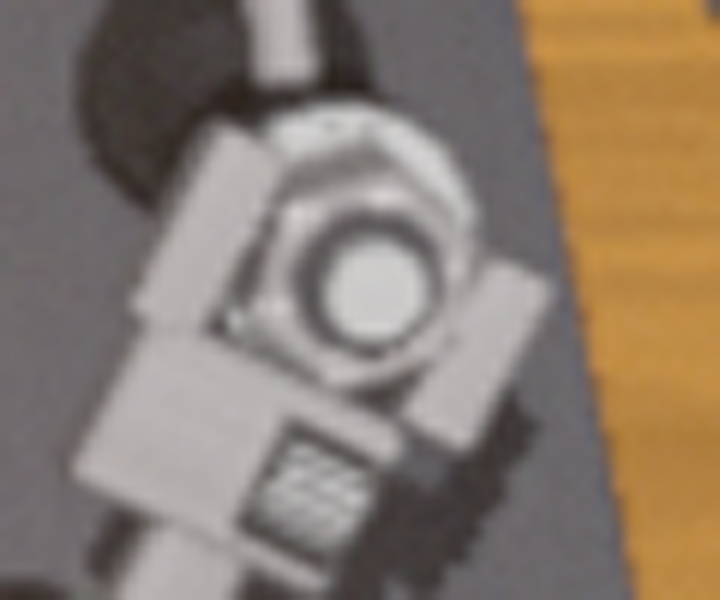

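View pics/scene15c.png

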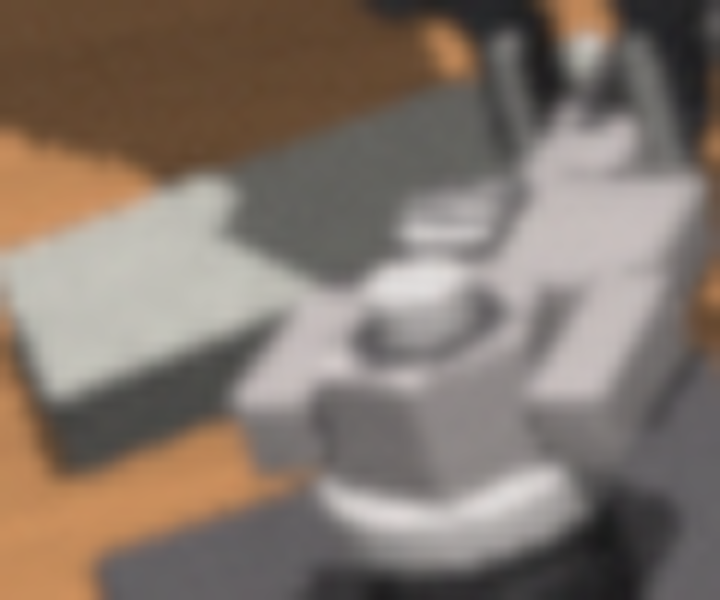

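```bash
python3 -m inch '[0,0.02,0,0.35,0.15,2,0, 0,0.05,0,0.7,0.3,4,0, 0,0.08,0,1.05,0.45,6,0, 0,0.08,0,1.05,0.45,6,0]'
python3 go.py -38.15 0 0 -.08
python3 - <<'E'
from h import *
from cell import ctrl
s=ctrl.read_state(); print(s["torque"])
for n,o in (("top",(385,200)),("scene",(200,250))):
    snap(n,n+"16"); t=cv2.imread(f"pics/{n}16.png"); x,y=o
    cv2.imwrite(f"pics/{n}16c.png",cv2.resize(t[y+5:y+55,x:x+60],None,fx=12,fy=12,interpolation=cv2.INTER_CUBIC))
E
```

```text
clock: 19.75
eef_pos: [515.7, -178.3, 112.8]
tool_rot: [-1.25, -0.307, -0.636]
force: [-3.2, 8.2, -4.9]
width: 22.6
19.75 [ 515.687 -178.282  112.762] [-1.25  -0.307 -0.636] F [-3.158  8.168 -4.896] w 22.63577925486955 q [ 1.129  0.858 -1.081  2.241  1.664  0.491 -0.185]
target [ 513.736 -178.317  112.102] [-1.255 -0.311 -0.633]
meas: [-0.168 -0.022 -0.118] [-0.21 -0.23 -0.15]
cmd: [-8.266  9.629 -2.674] [ 0.31 40.72  3.91]
[1.31171021 1.56605593 1.50336067]
```

View pics/top16c.png

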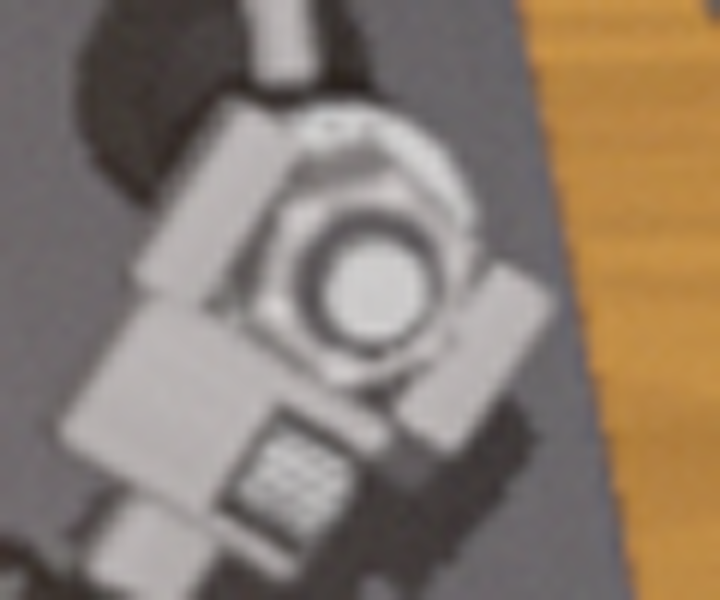

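View pics/scene16c.png

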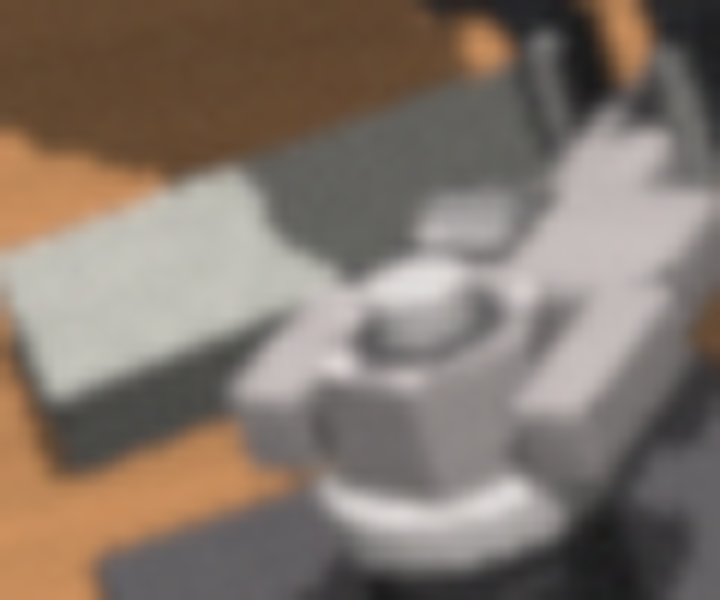

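```bash
cat > ov.py <<'E'
from ik import *
tag=sys.argv[1]; degs=list(map(float,sys.argv[2].split(",")))
s=st(); R=tool(s["tool_rot"]); P=s["eef_pos"]
def W(l):
    l=np.atleast_2d(l)-[-10,0,1.9]; return P+np.c_[l[:,0],-l[:,2],l[:,1]]@R.T
jf=W([[62,23,20],[104,23,20],[104,41,20],[62,41,20]]); js=W([[62,-23.3,20],[104,-23.3,20],[104,-41,20],[62,-41,20]]); hd=W([[20,-29,20],[62,-29,20],[62,35,20],[20,35,20]])
for n,o,b in (("top",(385,205),(-1.2,0)),("scene",(200,255),(.4,.3))):
    d=pickle.load(open(f"pics/{n}{tag}.pkl","rb")); im=cv2.imread(f"pics/{n}{tag}.png"); x,y=o
    im=cv2.resize(im[y:y+50,x:x+60],None,fx=12,fy=12,interpolation=cv2.INTER_CUBIC)
    f=lambda X:((proj(d,X)+b-o+.5)*12).astype(int).reshape(-1,1,2)
    for c,g in zip(((0,0,255),(0,255,0),(255,0,0)),degs):
        ang=np.radians(g)+np.arange(6)*np.pi/3
        for h in (14,-14): cv2.polylines(im,[f(NC+np.c_[25.4*np.cos(ang),25.4*np.sin(ang),np.full(6,h)]@NB.T)],True,c,1)
    for q in (jf,js,hd): cv2.polylines(im,[f(q)],True,(0,255,255),1)
    cv2.imwrite(f"pics/{n}{tag}o.png",im)
E
python3 ov.py 16 -21.7
```

```text
19.85 [ 515.675 -178.301  112.751] [-1.25  -0.307 -0.636] F [-3.013  8.823 -5.262] w 22.407586164582995 q [ 1.13   0.858 -1.081  2.24   1.664  0.49  -0.185]
```

View pics/top16o.png

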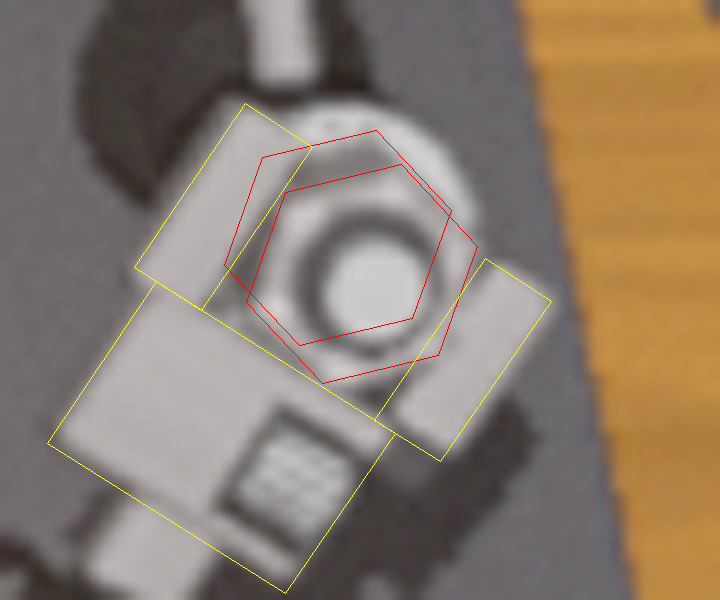

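View pics/scene16o.png

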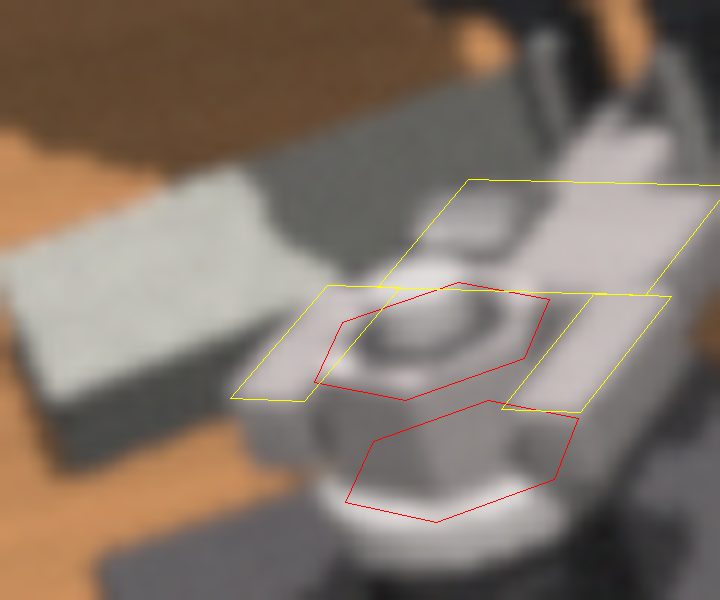

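Across the last 6° the wrench rotated but the nut stayed put, and the overlay matches the expected stop (green/red hex at -21.7°). I'll test the stop by pushing the handle sideways in the tightening direction and watching the force.

```bash
for i in 1; do python3 -m inch '[0,0,0,0.3,0,0,0, 0,0,0,0.5,0,0,0, 0,0,0,0.5,0,0,0]'; done
cat > ft.py <<'E'
from ik import *
np.set_printoptions(precision=2,suppress=True)
s=st(); R=tool(s["tool_rot"]); print("F tool",R.T@(s["force"]+[0,0,4.3]),"T tool",R.T@s["torque"])
E
python3 ft.py
python3 -m inch '[0,0,0,0.3,0,0,0, 0,0,0,0.5,0,0,0, 0,0,0,0.5,0,0,0]'; python3 ft.py
```

```text
clock: 20.15
eef_pos: [516.6, -177.4, 113.0]
tool_rot: [-1.256, -0.306, -0.641]
force: [-5.1, 3.6, -6.7]
width: 22.8
20.15 [ 516.57  -177.38   112.972] [-1.256 -0.306 -0.641] F [-5.062  3.638 -6.68 ] w 22.78304729466707 q [ 1.121  0.856 -1.081  2.239  1.659  0.498 -0.193]
F tool [-6.66   0.341 -0.227] T tool [-0.51  -0.236  2.212]
clock: 20.45
eef_pos: [517.7, -176.4, 113.3]
tool_rot: [-1.26, -0.304, -0.646]
force: [-7.2, -1.6, -7.2]
width: 22.5
20.45 [ 517.692 -176.4    113.301] [-1.26  -0.304 -0.646] F [-7.212 -1.585 -7.187] w 22.452876109801483 q [ 1.113  0.854 -1.081  2.237  1.655  0.506 -0.202]
F tool [-5.449 -0.461 -5.741] T tool [-1.492  0.301  2.04 ]
```

```bash
python3 -m inch '[0,0,0,0.3,0,0,0, 0,0,0,0.6,0,0,0, 0,0,0,0.9,0,0,0, 0,0,0,0.9,0,0,0]'; python3 ft.py
python3 - <<'E'
from h import *
for n,o in (("top",(385,200)),("scene",(200,250))): snap(n,n+"17")
E
python3 ov.py 17 -21.7
```

```text
clock: 20.85
eef_pos: [519.6, -174.6, 113.8]
tool_rot: [-1.27, -0.302, -0.655]
force: [-11.7, -9.3, -9.7]
width: 22.5
20.85 [ 519.577 -174.613  113.815] [-1.27  -0.302 -0.655] F [-11.663  -9.255  -9.727] w 22.489125811290258 q [ 1.098  0.85  -1.08   2.234  1.646  0.52  -0.216]
F tool [ -5.067  -0.365 -15.011] T tool [-3.459  1.215  1.655]
20.95 [ 519.558 -174.677  113.81 ] [-1.269 -0.302 -0.655] F [-11.334  -7.985  -9.534] w 22.6074419596045 q [ 1.099  0.85  -1.08   2.234  1.646  0.52  -0.216]
```

View pics/top17o.png

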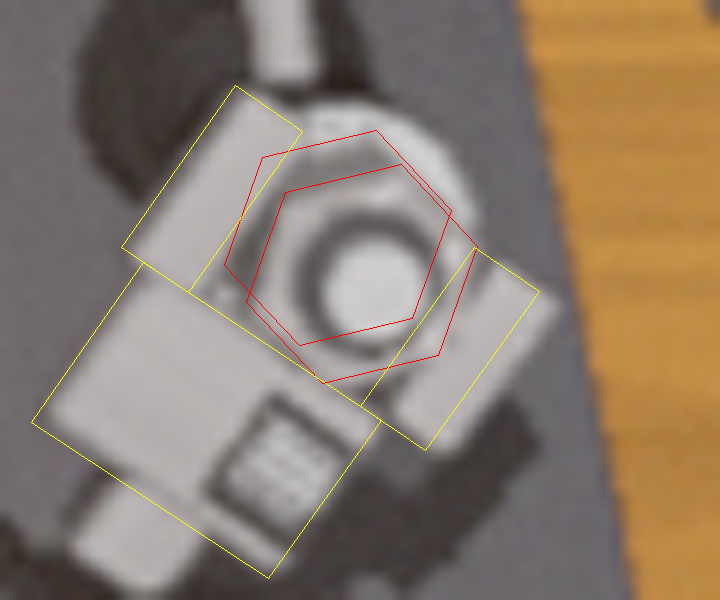

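View pics/scene17o.png

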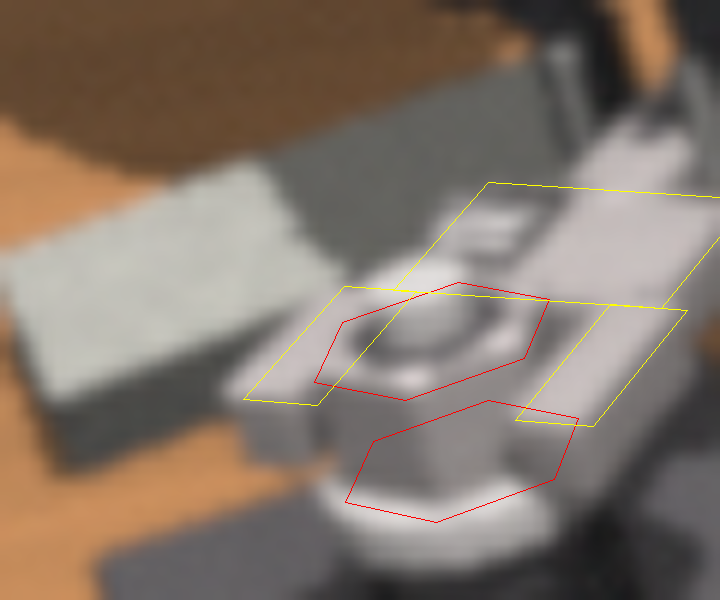

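Force is now 15 N at the 100 mm lever with no further nut motion, so the nut is hard against its stop. Next I'll unload, back off into the play and slide off.

```bash
python3 -m inch '[0,0,0,-0.7,0,0,0, 0,0,0,-1.4,0,-2,0, 0,0,0,-1.9,-0.3,-4,0, 0,0,0,-1.9,-0.3,-4,0]'; python3 ft.py
python3 - <<'E'
from h import *
snap("top","top18");snap("scene","scene18")
E
python3 ov.py 18 -21.7
```

```text
clock: 21.35
eef_pos: [513.8, -182.5, 111.1]
tool_rot: [-1.283, -0.326, -0.573]
force: [-5.5, 2.5, -7.3]
width: 22.5
21.35 [ 513.753 -182.539  111.148] [-1.283 -0.326 -0.573] F [-5.502  2.477 -7.254] w 22.474273925614607 q [ 1.124  0.852 -1.068  2.24   1.661  0.492 -0.12 ]
F tool [-6.599  0.596 -1.114] T tool [-0.659  0.057  2.13 ]
21.45 [ 513.794 -182.469  111.159] [-1.283 -0.326 -0.573] F [-5.114  2.804 -7.853] w 22.310563190489734 q [ 1.124  0.852 -1.068  2.24   1.661  0.492 -0.121]
```

View pics/top18o.png

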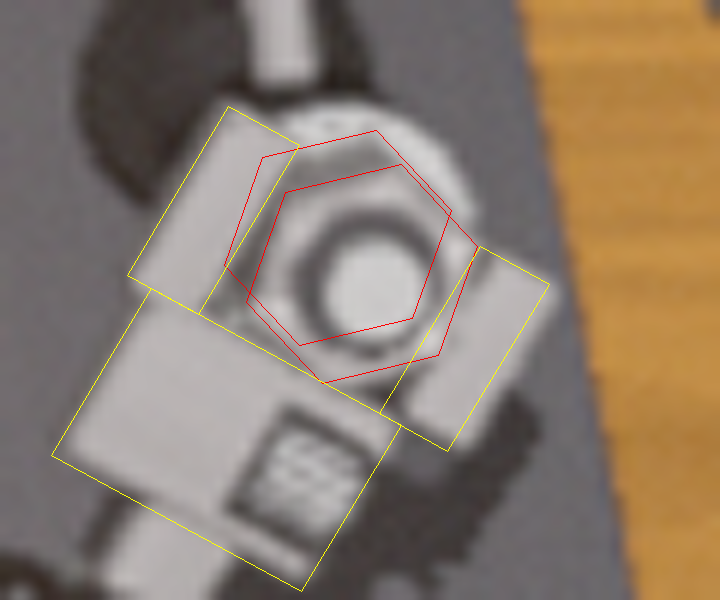

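```bash
python3 -m inch '[0,-0.7,0,0,0,0,0, 0,-1.4,0,0,0,0,0, 0,-2.1,0,0,0,0,0, 0,-2.1,0,0,0,0,0]'; python3 ft.py; python3 -m inch '[0,-1,0,0,0,0,0, 0,-2,0,0,0,0,0, 0,-3.2,0,0,0,0,0, 0,-3.2,0,0,0,0,0]'; python3 ft.py;  python3 - <<'E'
from h import *
snap("top","top19");snap("scene","scene19");snap("wrist","w19")
E
python3 ov.py 19 -21.7
```

```text
clock: 21.85
eef_pos: [499.3, -173.0, 105.6]
tool_rot: [-1.283, -0.33, -0.574]
force: [-1.2, -0.9, -6.1]
width: 22.3
21.85 [ 499.332 -173.027  105.566] [-1.283 -0.33  -0.574] F [-1.158 -0.926 -6.085] w 22.278592798637646 q [ 1.13   0.867 -1.09   2.291  1.761  0.524 -0.232]
F tool [-1.023  1.074 -1.785] T tool [-0.941  0.199  0.921]
clock: 22.25
eef_pos: [473.5, -154.6, 95.2]
tool_rot: [-1.281, -0.329, -0.57]
force: [0.1, -0.4, -4.4]
width: 22.6
22.25 [ 473.471 -154.624   95.203] [-1.281 -0.329 -0.57 ] F [ 0.141 -0.373 -4.411] w 22.6321527484517 q [ 1.136  0.901 -1.131  2.375  1.885  0.593 -0.378]
F tool [ 0.267  0.132 -0.288] T tool [-0.553  0.002  0.791]
22.4 [ 475.656 -155.782   96.124] [-1.281 -0.332 -0.572] F [ 0.78   0.615 -3.788] w 22.350094891007004 q [ 1.135  0.9   -1.131  2.372  1.885  0.593 -0.377]
```

View pics/top19o.png

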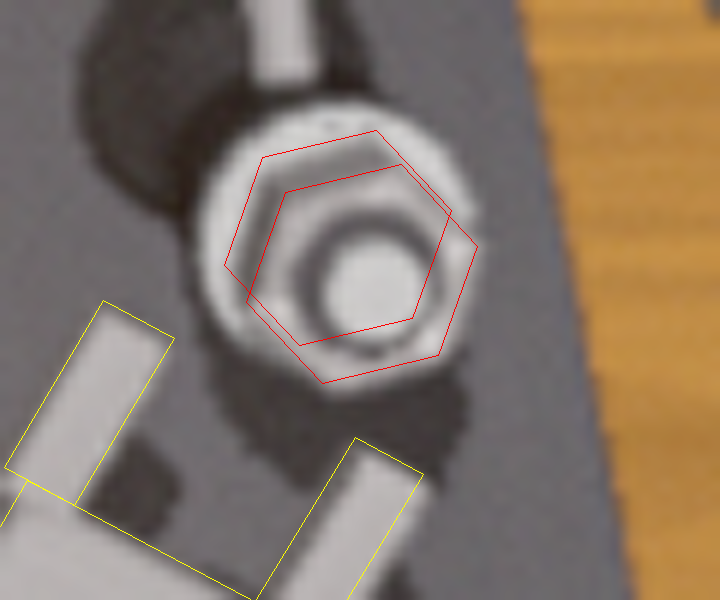

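View pics/scene19o.png

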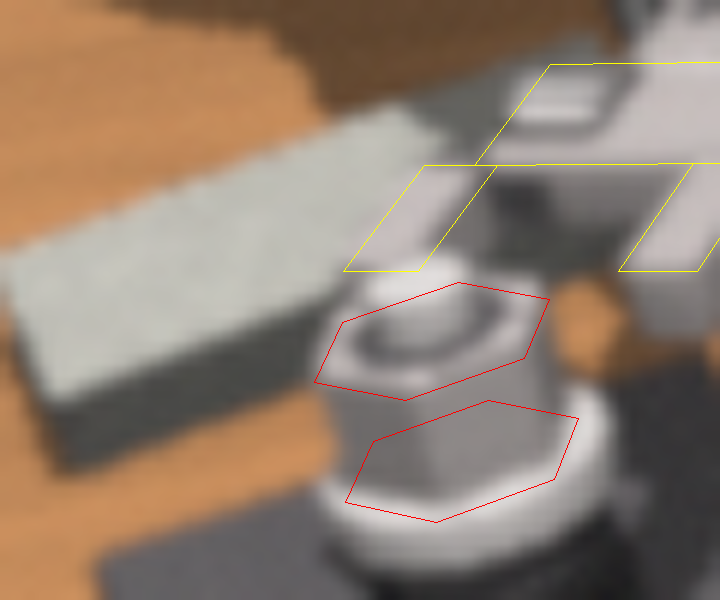

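View pics/w19.png

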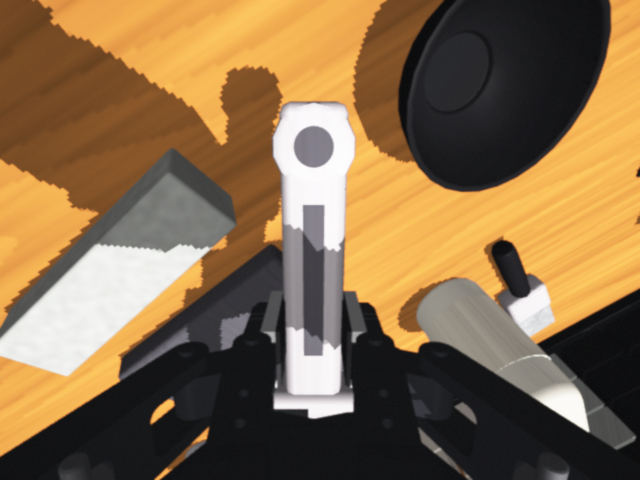

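The nut overlay at the expected stop angle fits, and the wrench is free and unmoved in the grip (hole still at (313,146)). Next I'll lift it and take it back over the mat.

Run:
```python
from ik import *
s=st(); R0=tool(s["tool_rot"]); p=s["eef_pos"]
print(delta(p,R0,[480,-130,240],R0))
R1=tool([-np.pi/2,0,-1.02])
print(delta(p,R0,[541.9,290.6,200],R1))
```

```text
22.4 [ 475.656 -155.782   96.124] [-1.281 -0.332 -0.572] F [ 0.78   0.615 -3.788] w 22.350094891007004 q [ 1.135  0.9   -1.131  2.372  1.885  0.593 -0.377]
(array([  3.722, -12.668,   6.285]), array([0., 0., 0.]))
(array([-14.18 ,  -3.472,  43.946]), array([-20.45,  28.02,  14.94]))
```

```bash
python3 -m inch '[0,1.2,-4,2,0,0,0, 0,2.4,-8,4,0,0,0, 0,3.7,-12.7,6.3,0,0,0, 0,3.7,-12.7,6.3,0,0,0, 0,3.7,-12.7,6.3,0,0,0]'
python3 - <<'E'
from ik import *
s=st(); R0=tool(s["tool_rot"]); p=s["eef_pos"]
R1=tool([-np.pi/2,0,-1.02])
print(delta(p,R0,[541.9,290.6,180],R1))
E
```

```text
clock: 22.9
eef_pos: [481.8, -128.3, 244.2]
tool_rot: [-1.279, -0.339, -0.57]
force: [1.0, -0.2, -3.8]
width: 22.6
22.9 [ 481.758 -128.292  244.19 ] [-1.279 -0.339 -0.57 ] F [ 1.035 -0.236 -3.772] w 22.571682027410077 q [ 1.233  0.508 -1.235  2.249  0.966  0.421  0.359]
(array([-18.673,  11.282,  36.826]), array([-20.63,  28.19,  15.25]))
```

```bash
python3 -m inch '[0,-18.7,11.3,36.8,-20.6,28.2,15.2, 0,-18.7,11.3,36.8,-20.6,28.2,15.2, 0,-18.7,11.3,36.8,-20.6,28.2,15.2, 0,-18.7,11.3,36.8,-20.6,28.2,15.2, 0,-18.7,11.3,36.8,-20.6,28.2,15.2, 0,-18.7,11.3,36.8,-20.6,28.2,15.2, 0,-18.7,11.3,36.8,-20.6,28.2,15.2, 0,-18.7,11.3,36.8,-20.6,28.2,15.2, 0,-18.7,11.3,36.8,-20.6,28.2,15.2, 0,-18.7,11.3,36.8,-20.6,28.2,15.2, 0,-18.7,11.3,36.8,-20.6,28.2,15.2, 0,-18.7,11.3,36.8,-20.6,28.2,15.2]'
python3 - <<'E'
from ik import *
s=st(); R0=tool(s["tool_rot"]); p=s["eef_pos"]
R1=tool([-np.pi/2,0,-1.02])
print(delta(p,R0,[541.9,290.6,30],R1))
snap("scene","scene20"); snap("wrist","w20")
E
```

```text
clock: 24.1
eef_pos: [539.2, 289.0, 176.1]
tool_rot: [-1.575, 0.005, -1.022]
force: [-0.4, -0.3, -3.7]
width: 22.1
24.1 [539.166 288.982 176.06 ] [-1.575  0.005 -1.022] F [-0.447 -0.346 -3.674] w 22.112175579185237 q [-0.032  0.784 -0.879  1.666  0.681  1.029 -0.588]
(array([ 0.07 , 14.604,  0.376]), array([ 0.23, -0.11, -0.26]))
```

View pics/w20.png

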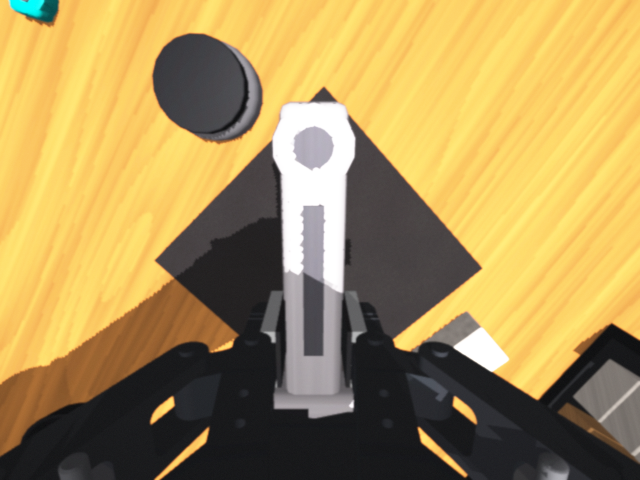

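View pics/scene20.png

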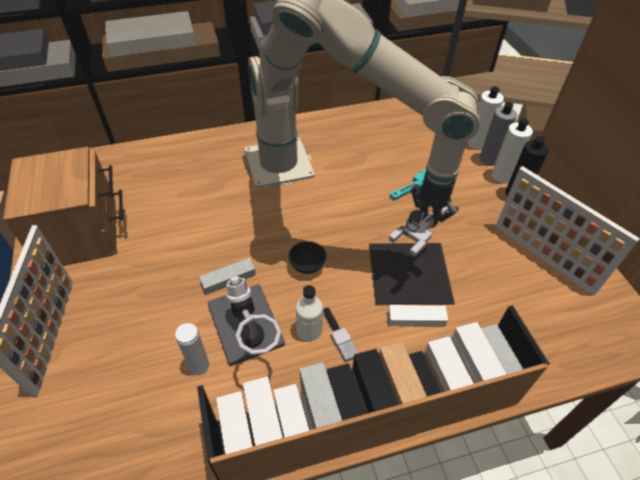

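Run:
```python
from ik import *
w=pickle.load(open("pics/w20.pkl","rb")); print("jar",ray(w,[(201,88)],60), "mat corners",ray(w,[(323,88),(481,267),(156,261)],3))
e=np.array([np.cos(-1.02),np.sin(-1.02)]); print("handle end",np.array([541.9,290.6])-88*e)
```

```text
jar [[419.05564872 339.26540478  60.        ]] mat corners [[486.58949854 389.27993997   3.        ]
 [696.51605102 334.41335503   3.        ]
 [431.59819835 179.32793772   3.        ]]
handle end [495.84379629 365.58550593]
```

```bash
python3 -m inch '[0,0.1,4,0.3,0.2,0,-0.2, 0,0.1,8,0.3,0.2,0,-0.2, 0,0.1,12,0.3,0.2,0,-0.2, 0,0.1,14.6,0.3,0.2,0,-0.2, 0,0.1,15.5,0.3,0.2,0,-0.2, 0,0.1,15.5,0.3,0.2,0,-0.2, 0,0.1,15.5,0.3,0.2,0,-0.2]'
python3 ft.py
```

```text
clock: 24.9
eef_pos: [541.9, 291.5, 22.7]
tool_rot: [-1.569, 0.002, -1.022]
force: [-0.7, 0.3, -3.7]
width: 22.7
24.9 [541.851 291.465  22.669] [-1.569  0.002 -1.022] F [-0.7    0.291 -3.653] w 22.70803992305862 q [-0.117  0.971 -0.724  1.747  0.884  0.781 -0.743]
F tool [-0.615 -0.646 -0.444] T tool [0.015 0.01  0.149]
```

```bash
python3 -m inch '[0,0,0.8,0,0,0,0, 0,0,1.3,0,0,0,0, 0,0,1.6,0,0,0,0, 0,0,1.6,0,0,0,0, 0,0,1.6,0,0,0,0]'
python3 ft.py
```

```text
clock: 25.4
eef_pos: [540.8, 291.0, 5.2]
tool_rot: [-1.571, 0.002, -1.021]
force: [-0.1, -0.4, -3.6]
width: 22.5
25.4 [540.837 291.01    5.192] [-1.571  0.002 -1.021] F [-0.093 -0.388 -3.558] w 22.47833822132815 q [-0.127  0.994 -0.704  1.75   0.907  0.758 -0.76 ]
F tool [ 0.281 -0.743 -0.282] T tool [ 0.019 -0.01  -0.063]
```

Still carrying the wrench's weight. I'll lower a little more until it touches, then release.

```bash
python3 -m inch '[0,0,0.1,0,0,0,0, 0,0,0.1,0,0,0,0]'
python3 ft.py
python3 -m inch '[0.65,0,0.1,0,0,0,0, 0.65,0,0.1,0,0,0,0, 0.65,0,0.1,0,0,0,0, 0.65,0,0.1,0,0,0,0]'
python3 ft.py
```

```text
clock: 25.6
eef_pos: [540.9, 291.0, 4.9]
tool_rot: [-1.571, 0.001, -1.021]
force: [-1.2, -2.4, 3.5]
width: 22.8
25.6 [540.852 291.047   4.897] [-1.571  0.001 -1.021] F [-1.164 -2.41   3.477] w 22.842089407264197 q [-0.128  0.994 -0.704  1.75   0.908  0.757 -0.761]
F tool [ 1.438 -7.778 -2.252] T tool [-0.454  0.074 -0.226]
clock: 26.0
eef_pos: [540.7, 291.3, 3.1]
tool_rot: [-1.571, 0.002, -1.021]
force: [-1.5, 0.1, -0.4]
width: 55.6
26.0 [540.673 291.295   3.062] [-1.571  0.002 -1.021] F [-1.543  0.08  -0.359] w 55.560443721472836 q [-0.129  0.997 -0.702  1.751  0.909  0.754 -0.762]
F tool [-0.883 -3.939 -1.275] T tool [ 0.006 -0.027 -0.014]
```

```bash
python3 -m inch '[0.65,0,-3,0,0,0,0, 0.65,0,-7,0,0,0,0, 0.65,0,-12,0,0,0,0, 0.65,0,-17,0,0,0,0, 0.65,-8,-22,0,0,0,0, 0.65,-8,-22,0,0,0,0, 0.65,-8,-22,0,0,0,0, 0.65,-8,-22,0,0,0,0]'
python3 - <<'E'
from h import *
st(); snap("wrist","w21"); snap("scene","scene21"); snap("top","top21")
E
```

```text
clock: 26.8
eef_pos: [498.7, 360.0, 224.0]
tool_rot: [-1.57, 0.002, -1.019]
force: [0.6, -0.2, -0.9]
width: 55.7
26.8 [498.68  360.05  223.987] [-1.57   0.002 -1.019] F [ 0.558 -0.183 -0.854] w 55.68690501915479 q [-0.154  0.732 -0.905  1.614  0.626  1.109 -0.671]
```

View pics/w21.png

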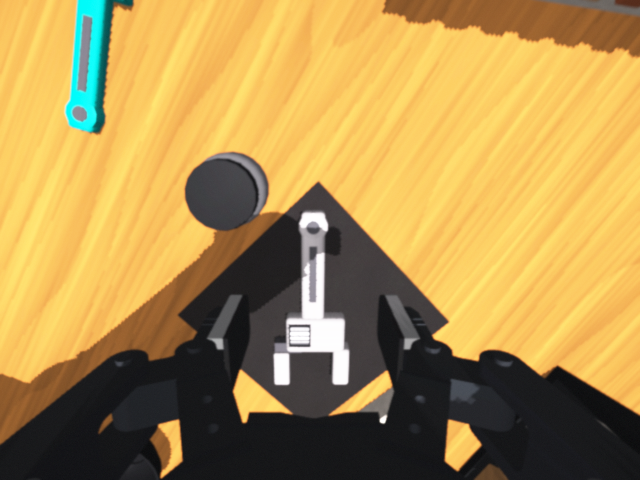

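View pics/scene21.png

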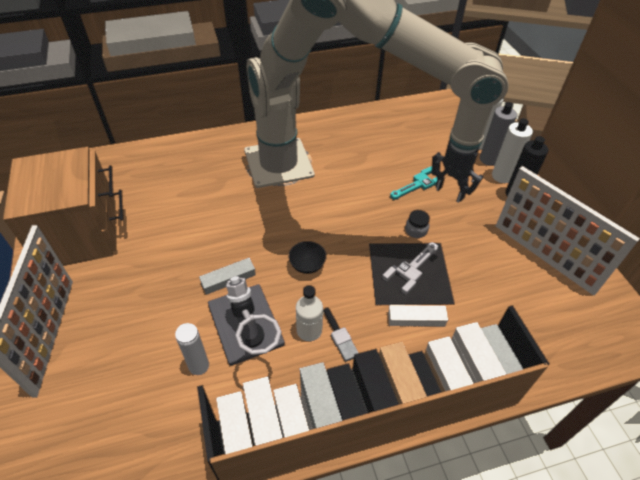

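View pics/top21.png

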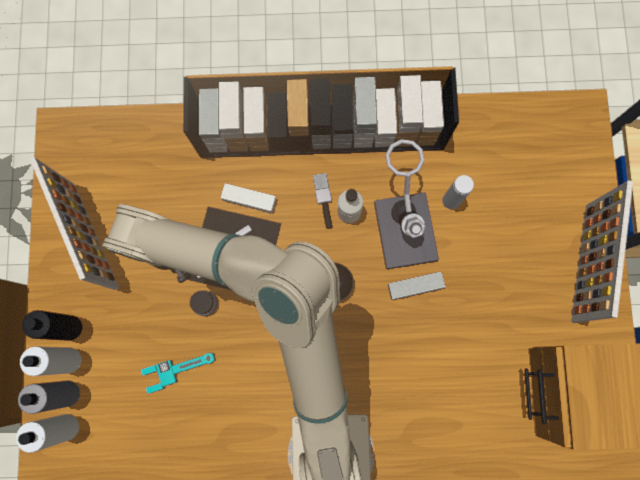

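The wrench lies flat on the mat at (313,290) in the wrist view, and the surroundings are unchanged. One last check on the nut angle.

Run:
```python
from ik import *
np.set_printoptions(precision=1,suppress=True)
ims=[]
for n,o,b in (("top21",(395,205),(-1.2,0)),("scene21",(215,260),(.4,.3))):
    d=pickle.load(open(f"pics/{n}.pkl","rb")); im=cv2.imread(f"pics/{n}.png"); x,y=o
    im=cv2.resize(im[y:y+42,x:x+42],None,fx=9,fy=9,interpolation=cv2.INTER_CUBIC); im2=im.copy()
    f=lambda X:((proj(d,X)+b-o+.5)*9).astype(int).reshape(-1,1,2)
    for c,g in (((0,0,255),-21.7),((0,255,0),-9)):
        ang=np.radians(g)+np.arange(6)*np.pi/3
        cv2.polylines(im,[f(NC+np.c_[25.4*np.cos(ang),25.4*np.sin(ang),np.full(6,14)]@NB.T)],True,c,1)
    ims.append(np.vstack([im[:300],im2[:300]]))
cv2.imwrite("pics/nutend.png",np.hstack(ims))
w=pickle.load(open("pics/w21.pkl","rb"))
C=np.array([563.5,256.5,0]); A=rz(-.258)
q=ray(w,[(313,227),(316,335),(312,373)],21); print("hole, head, mouth in mat:",(q-C)@A)
```

```text
hole, head, mouth in mat: [[-80.6  75.9  21. ]
 [ 10.1  -5.8  21. ]
 [ 42.4 -42.7  21. ]]
```

View pics/nutend.png

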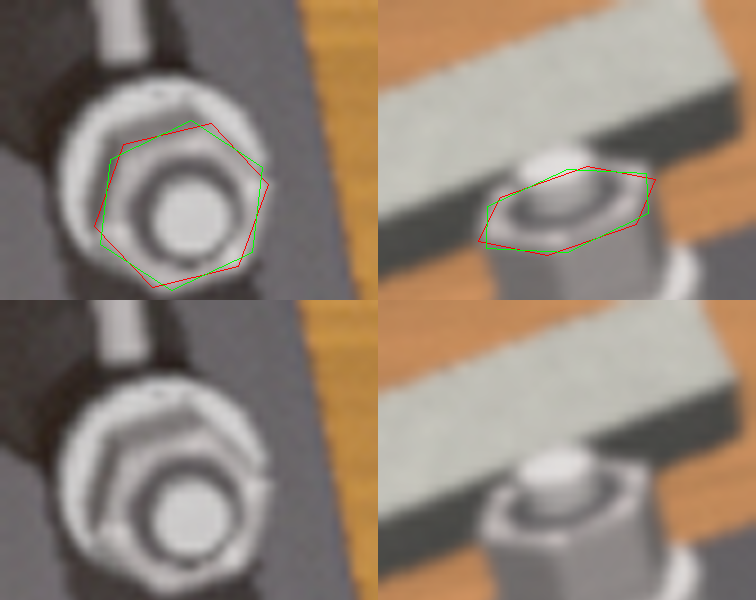

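The final images leave the nut angle ambiguous between about -15° and -22°. There is time left (27 of 72 s), so I'll take a close wrist view of the nut before handing in.

Run:
```python
from ik import *
s=st(); R0=tool(s["tool_rot"]); p=s["eef_pos"]
print(delta(p,R0,[585,-215,270],tool([-np.pi/2,0,0.])))
```

```text
26.95 [499.849 357.17  221.982] [-1.573  0.001 -1.023] F [ 0.001 -0.284  0.155] w 55.54074943285287 q [-0.151  0.734 -0.902  1.614  0.626  1.109 -0.671]
(array([ 53.279,  -4.773, -22.536]), array([  0.11, -58.62,  -0.1 ]))
```

```bash
python3 -m inch '[0.3,53.3,-4.8,-22.5,0,-58.6,0, 0.3,53.3,-4.8,-22.5,0,-58.6,0, 0.3,53.3,-4.8,-22.5,0,-58.6,0, 0.3,53.3,-4.8,-22.5,0,-58.6,0, 0.3,53.3,-4.8,-22.5,0,-58.6,0, 0.3,53.3,-4.8,-22.5,0,-58.6,0, 0.3,53.3,-4.8,-22.5,0,-58.6,0, 0.3,53.3,-4.8,-22.5,0,-58.6,0, 0.3,53.3,-4.8,-22.5,0,-58.6,0, 0.3,53.3,-4.8,-22.5,0,-58.6,0, 0.3,53.3,-4.8,-22.5,0,-58.6,0, 0.3,53.3,-4.8,-22.5,0,-58.6,0]'
python3 - <<'E'
from ik import *
s=st(); R0=tool(s["tool_rot"]); print(delta(s["eef_pos"],R0,[585,-215,270],tool([-np.pi/2,0,0.])))
E
python3 -m inch '[0.3,0,0,0,0,0,0, 0.3,0,0,0,0,0,0, 0.3,0,0,0,0,0,0]'
python3 - <<'E'
from h import *
st(); snap("wrist","w22")
E
```

```text
clock: 28.15
eef_pos: [584.7, -219.6, 268.7]
tool_rot: [-1.571, 0.004, -0.006]
force: [0.8, -0.2, 0.4]
width: 25.6
28.15 [ 584.705 -219.634  268.737] [-1.571  0.004 -0.006] F [ 0.782 -0.157  0.405] w 25.62542541099626 q [ 0.927  0.814 -1.192  1.524  0.767  1.335  1.223]
(array([ 0.026, -0.126,  0.464]), array([-0.01, -0.33, -0.22]))
clock: 28.45
eef_pos: [585.2, -212.2, 269.7]
tool_rot: [-1.568, 0.002, 0.003]
force: [-0.4, -0.0, -0.8]
width: 25.6
28.45 [ 585.239 -212.235  269.742] [-1.568  0.002  0.003] F [-0.357 -0.022 -0.82 ] w 25.588934548142714 q [ 0.921  0.812 -1.196  1.529  0.765  1.334  1.219]
```

View pics/w22.png

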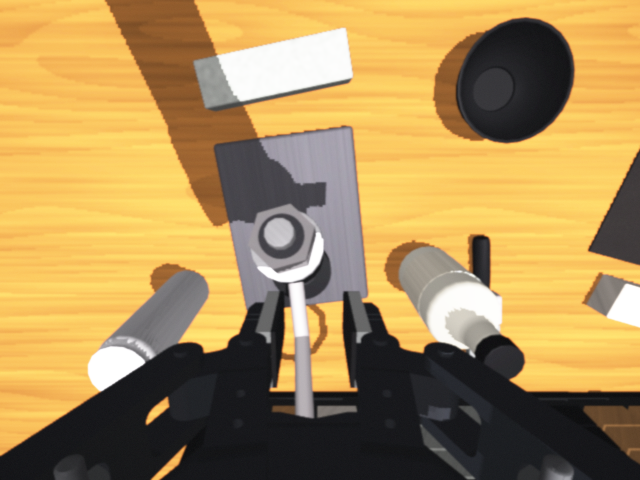

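Run:
```python
import cv2
t=cv2.imread("pics/w22.png"); cv2.imwrite("pics/w22c.png",cv2.resize(t[195:290,240:335],None,fx=6,fy=6,interpolation=cv2.INTER_CUBIC))
```

```text
(no output)
```

View pics/w22c.png

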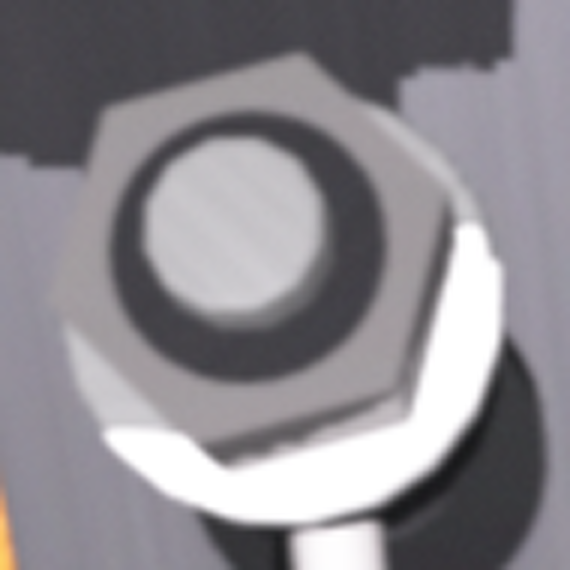

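Run:
```python
import nutfit2 as N
from nutfit import *
w=pickle.load(open("pics/w22.pkl","rb"))
U=crop([(102,112),(302,52),(448,195),(395,390),(202,448),(60,300)],6,(240,195))
out=None
for fixed in (.06,.12,None):
  out=None
  for rev in (1,-1):
    for sh in range(6):
      def f(p):
        q=[p[0],p[1],fixed if fixed is not None else p[3],p[2]]
        return (np.roll(proj(w,nut(q)[2](14.)),sh,0)[::rev]-U).ravel()
      r=least_squares(f,[587,-235,0,.07])
      if out is None or r.cost<out.cost: out=r
  print(fixed,out.cost,out.x,"psi mod60",(np.degrees(out.x[2])+30)%60, "abs", (np.degrees(out.x[2])+30+np.degrees(fixed if fixed is not None else out.x[3]))%60)
```

```text
0.06 3.6237679833611995 [ 587.077 -234.614   -8.146    0.07 ] psi mod60 43.24956547261115 abs 46.68731224339609
0.12 3.63475365689451 [ 587.043 -234.247   32.638    0.07 ] psi mod60 40.029942633016844 abs 46.90543617458661
None 3.622544673484219 [ 587.07  -234.521   -2.924    0.075] psi mod60 42.43889985350495 abs 46.74274669827619
```

Run:
```python
import cv2
t=cv2.imread("pics/w22.png"); cv2.imwrite("pics/w22d.png",cv2.resize(t[115:310,205:375],None,fx=3,fy=3,interpolation=cv2.INTER_CUBIC))
```

```text
(no output)
```

View pics/w22d.png

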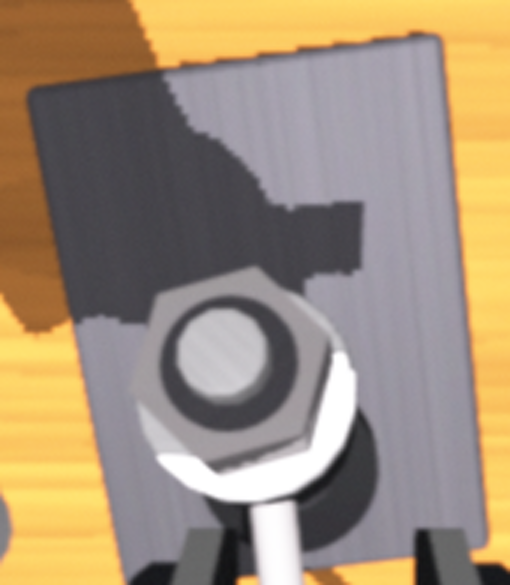

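Run:
```python
from h import *
w=pickle.load(open("pics/w22.pkl","rb"))
q=ray(w,crop([(33,97),(439,42),(487,545),(80,330),(128,572)],3,(205,115)),22); print(q)
a=q[0]-q[1]; print("yaw from short edge", np.arctan2(a[0],-a[1])); 
b=q[2]-q[1]; print("right edge",np.arctan2(b[1],b[0])); b=q[4]-q[0]; print("left edge",np.arctan2(b[1],b[0]))
```

```text
[[ 520.58471411 -315.12569893   22.        ]
 [ 501.6348782  -171.99887913   22.        ]
 [ 693.07228364 -146.42258699   22.        ]
 [ 605.14111029 -303.76756702   22.        ]
 [ 705.162681   -290.6606345    22.        ]]
yaw from short edge 0.13163332529994148
right edge 0.13281483941152133
left edge 0.13177783585185793
```

Three edges of the base plate in this view agree on a stand yaw of 0.132. That puts the nut at about 0.885 rad, its stop within error. The gripper hovers clear of everything, so I'm handing in.

```bash
python3 -c "
from cell import finish_job
print(finish_job())"
```

```text
the job is handed in; nothing more can be done
None
```

The job is done and handed in at about 28.5 s of the 72 s allowed; no verdict was reported.

- **Worm:** With the wrench flat on the mat, I rolled the worm in four strokes to an opening of about 46.1–46.5 mm (worm about 6.1 rad). One descent before the last stroke pressed with 23 N, above the 5–10 N advised, and the strokes mostly ran at 9–15 N. The wrench did not shift.
- **Nut:** I slid the wrench on with about 3 mm of mouth error and turned the nut clockwise. At the end, 15 N on the 100 mm lever moved it no further.
- **Wrench:** It is back on the mat, flat and right way up. Mouth is at about (42, -43) mm from the mat's centre, by image measurement.
- **Surroundings:** Comparing the images, no bottle, carton, bowl, jar or brush looked moved, and the gripper ended clear of everything.

**Checks that disagreed:** In the fixed cameras the final nut angle was ambiguous, between about 0.77 and 0.9 rad. A close wrist view gave a turn of 0.57 rad. With the stand's yaw re-measured at 0.132 rad (my first fits gave 0.06–0.12), the nut comes to about 0.885 rad, which fits the stop at 0.9. That figure assumes the nut's zero angle lines up with the stand; with the earlier yaw it would have been 0.82–0.88. The handle also twisted about 4–5° in the grip while tightening.

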